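# Load a sample box into the freezer rack

### The job

Pull up the locking rod of the small freezer rack, slide the closed sample box that lies in front of it along the bench into the empty lower bay until it is fully home against the back stops, then push the locking rod all the way down again in front of it. Keep the box flat, the samples must not tip, and leave the other things on the bench where they are.

Things in the scene. Friction and masses are not known exactly. Their poses are not given: they have to be found in the camera images.
- rack: Steel freezer rack, fixed, 83 wide, 90 deep, 116 mm high: upper bay full (fixed box), lower bay empty. Origin: bench level, under the centre of the box's home place. +x is the push direction into the rack, z up. Sheet ends: front x = -50, back 40 mm; two back stops at x = 38 mm, open between. Sides have cut-outs. Hoop handle across the top at x = 12 mm, 146 mm high.
- box: Sample box to load: closed white card box, 76 x 76 mm, 50 mm high, 0.14-0.28 kg, loose on the bench before the mouth, off line by up to 40 mm and turned up to 0.4 rad against the rack. Too wide for most grippers: push its upright faces. Origin: centre of underside, axes along its edges. Home at x = 0, y = 0, z = 2 mm in the rack's frame (either way round).
- mouth (a point): Middle of the lower bay's front edge, on its floor, 2 mm above the bench (x = -50, y = 0 in the rack's frame). The bay is 79 mm wide and 55 mm high inside, floor to middle shelf. Before it the floor runs down to the bench as a 16 mm ramp (x -66 to -50), and the side sheets flare out 4 mm each over 10 mm.
- rod (a joint): Metres the captive upright locking rod is drawn up: 0 fully down (locked), 0.062 top of travel; starts at 0 to 0.025. Rod 6 mm thick, at x = -43 mm, y = 0 in the rack's frame; lower end 4 mm above the bench at 0. The bay is clear for the box above 0.050. Friction of about 2.5 N keeps it where it is left. It passes 2 mm in front of the box when that is home.
- rod_knob (a point): Centre of the top face of the rod's black knob, an upright cylinder 18 mm in diameter, 22 mm tall. Its top is 150 mm above the bench at rod 0 and rises with the rod; its underside is then 12 mm above the rack's top sheet (6 mm above a white bush around the rod).
- stand: Bystander: grey vial stand with eight vials, 110 x 56 mm, 56 mm high, loose. Origin: centre of its underside.
- vial: Bystander: single screw-cap vial standing upright, 13 mm in diameter, 48 mm tall, loose. Origin: centre of its underside.
- marker: Bystander: marker pen lying on the bench, 122 mm long (its x), 12 mm thick. Origin: under its middle.
- forceps: Bystander: steel forceps lying on the bench, about 140 mm long (its x), 8 mm high. Origin: at bench level near its middle.
- timer: Bystander: flat white bench timer, 65 x 65 mm, 16 mm high, lying loose. Origin: centre of its underside.
There are look-alikes about, which are no part of the job. Leave any blue or green look-alike of the box alone.

How it is judged (in metres and radians):
On the way, in this order (a step that is already met when the one before it is completed fails the run):
1. the locking rod is drawn up clear of the lower bay (more than 45 mm) (value of joint rod above 0.045 m), for 0.2 s.
2. the box is home in the lower bay, within 3 mm of the back stops (x of box in the frame of rack between -0.003 and 0.003 m and y of box in the frame of rack between -0.003 and 0.003 m and z of box in the frame of rack below 0.007 m and angle between box's own z axis and vertical below 0.06 rad), for 0.2 s.
At the end, for the whole second after the job is handed in: The box stands flat and at rest in the lower bay, within 3 mm of the back stops and of the centre line, and the locking rod is fully down (within 4 mm) in front of it (all of step 2 and value of joint rod below 0.004 m and linear speed of box below 0.01 m/s); the robot touches nothing.
It fails at once if the box is tipped by more than 0.3 rad (angle between box's own z axis and vertical above 0.3 rad).
It fails at once if another thing on the bench is shifted by more than 20 mm (distance of any of stand, vial, marker, forceps, timer from where it was at the start of the episode above 0.02 m).
It also fails if it takes over 72 s, if anything falls off the work surface, if the arm or the gripper's body presses on something with over 40 N, if the wrist force passes 120 N, or if a joint passes its speed limit or range.

### The arm

A 6-joint arm with a two-finger parallel gripper is mounted at the origin on the work surface. World frame = base frame: x ahead of the robot, y to its left, z up, the work surface at z = 0. Lengths are in m, angles in degrees, forces in N, time in s.
With the tool pointing down it reaches from about 0.25 to 0.725 m from the base axis. Payload 9.7 kg.
Tool frame: the origin (TCP) lies on the centre line of the jaws, within the pads' length; the fingertips stand 19 mm ahead of it and the grasp point (between the pads) is the TCP; z points along the fingers, y is the direction in which the jaws open and shut (so a half turn about z gives the same grasp; the last joint's range is limited). The gripper opens to 85 mm and grips with 20 to 120 N. Pads are 22 mm wide; open, the fingers measure 114 mm over their backs; the gripper's body (76 mm by 85 mm) begins 54 mm behind the grasp point. The pads swing forward as they close: fully open they stand 13 mm farther back than shut.
Start: joints at [-72.823, 4.979, 10.078, 95.1, 0, 90], TCP at [0.162, -0.525, 0.25] pointing down, gripper open.
Joint ranges: [-179.16, 179.16], [-48.56, 103.87], [-65.8, 70.77], [-126.05, 130.52], [-82.76, 87.17], [-180, 180]. Speed limits (degrees/s): [127.2, 127.2, 147.25, 180, 180, 180].

### API

Orientations are given as [roll, pitch, yaw] about the fixed x, y, z axes, in that order (R = Rz(yaw) Ry(pitch) Rx(roll)).
In Python, from workcell import bot gives the robot as it stands.
- The arm moves only by the tool servo_tool, never from a script. Its argument "motion" is a list that holds one entry, the list of rows, each a list of 6 numbers: the shift along the tool's x, y, z in mm, then the turn, a rotation vector about the tool's x, y, z in rad. A call has 1 to 5 rows; each row shifts and turns the commanded pose from where the row before left it, along the tool's axes as they then stand; what a row does not reach is not made up. A row lasts 1/10 s, in which the tool goes at most 50 mm and 8.59 degrees, less where a joint would pass 70% of its speed; a pose out of reach is approached as far as the arm can. A call is refused whole if a number of a shift passes 50 or a number of a turn 0.15, either way. A call with a gripper value outside its range is refused whole. "gripper" is the finger opening in mm, from 0 to 85.4, set as the call begins (left out, the last holds). The fingers move at their own pace and stop on an object; "newtons" is the grip in N (left out, the last holds). Time passes only in rows, so rows that do not move let the fingers close. It gives the time, the measured TCP pose, the force and the opening at its end, in the units of the state.
- bot.get_obs(): the state, without advancing time (a new reading comes with each control period).
- bot.camera(name): name is "side" or "top"; returns a dict with "color" (480x640x3 uint8, red, green, blue), "fx", "fy", "cx", "cy" (pixels), "R" (3x3) and "t" (3): a world point X has camera coordinates R X + t. Camera axes: x right, y down, z forward; pixel columns grow to the right and rows downward; lengths in m; the calibration is good to about 2 mm. A picture is of the moment at which its call begins. There is no depth.
- bot.job_done(): hands the job in, once; it reports no verdict.
Trained networks look in a picture, given as the dict that the camera call returned (one of the last four; its "shot" number tells which), for a name from the list of things; names that differ only in an ending like _2 or _b are one class to them, and where a whole thing is asked for, a point or a joint stands for the part that bears it (a point fixed in the world has none). Each returns a list of dicts, best first, with "confidence" (0 to 1); they miss things now and then, are a little off and sometimes report something else, mostly with a low value. They report only what shows in the picture. A call takes as long as a camera call. They do not tell look-alikes from the thing itself.
- bot.look_for(picture, label): "rect" ([left, top, width, height] in pixels, round what is visible of it).
The state is a dict: "time": time; "q": joint angles; "qd": joint speeds; "joint_efforts": joint torques, N m; "ee_pos": TCP position; "tcp_rot": TCP orientation; "wrist_force": force on the tool from outside, world axes, zero at the start; "torque": the same for the moment, N m; "opening": finger opening in m.
Only numpy, scipy, OpenCV 4.12 (cv2) and the standard library are available. Lean on these libraries where they do the work, as an engineer would, in place of code of your own. Each camera call takes 0.05 s, during which the arm holds its last target.

## Working session

There is one attempt and no reset: what is moved stays moved. The work goes in short steps, Python scripts to look and compute and a tool call to move; the robot and the scene stay as the last step left them, time stands still between calls to the robot, and variables do not carry over. Pictures are saved under pics/ and viewed, and the job is handed in when it is done.

Besides the shell and the picture viewer there is one more tool, called as name([rows], argument=value, ...), one row to a line, values as JSON. servo_tool: Moves the arm, as the interface text tells. Its arguments: {"type":"object","properties":{"motion":{"type":"array","items":{"type":"array","items":{"type":"array","items":{"type":"number"}}}},"gripper":{"type":"number"},"newtons":{"type":"number"}},"required":["motion"]}

```bash
mkdir -p pics; ls; cat > s.py <<'E'
from workcell import bot
import cv2,json
def snap(n,tag,labels=()):
    p=bot.camera(n); cv2.imwrite(f'pics/{tag}.png',p['color'][:,:,::-1])
    for l in labels:
        for d in bot.look_for(p,l)[:3]: print(n,l,d['rect'],round(d['confidence'],2))
    return p
E
python3 - <<'E'
from s import *
import numpy as np
for n in('side','top'):
    p=snap(n,n+'0',['rack','box','rod_knob','stand','vial','marker','forceps','timer'])
    print(p['fx'],p['cx'],p['cy'],np.round(p['R'],4).tolist(),p['t'])
print(bot.get_obs())
E
```

```text
pics
side rack [203.0, 275.1, 101.1, 143.1] 0.6
side box [312.6, 373.3, 78.5, 88.8] 0.88
side box [417.3, 304.5, 63.0, 67.8] 0.82
side box [290.3, 288.6, 51.5, 59.3] 0.59
side rod_knob [261.2, 272.9, 11.7, 32.6] 0.54
side stand [104.5, 315.8, 86.7, 70.5] 0.89
side vial [384.8, 351.9, 13.6, 32.4] 0.49
side marker [172.0, 256.8, 50.0, 41.8] 0.77
side forceps [315.8, 217.6, 67.1, 23.5] 0.63
side timer [392.5, 256.3, 51.3, 41.1] 0.96
521.7132245208794 315.61146816949986 238.46858008141422 [[-0.9126, -0.4086, 0.0135], [-0.2497, 0.531, -0.8098], [0.3237, -0.7424, -0.5866]] [0.49912837 0.25927319 0.65178089]
top rack [137.3, 197.0, 86.6, 60.5] 0.94
top box [252.4, 338.7, 61.7, 64.7] 0.97
top box [147.9, 296.2, 53.8, 48.1] 0.81
top rod_knob [186.2, 216.3, 15.8, 16.1] 0.66
top stand [155.8, 102.5, 38.6, 72.1] 0.61
top vial [226.1, 329.2, 10.2, 7.1] 0.44
top vial [181.1, 215.4, 30.6, 21.2] 0.26
top marker [253.6, 110.6, 68.3, 16.8] 0.73
top marker [185.1, 213.2, 21.1, 20.5] 0.57
top forceps [419.7, 190.3, 10.9, 63.0] 0.68
top timer [139.7, 198.9, 86.1, 62.0] 0.73
top timer [346.6, 299.4, 48.1, 45.6] 0.59
506.3370221367566 317.76665385889356 241.3798174732279 [[0.021, -0.9995, 0.0241], [-0.9931, -0.0236, -0.115], [0.1155, -0.0216, -0.9931]] [-0.07349771  0.55246824  0.7982973 ]
{'time': 0.9, 'q': array([-7.28222558e+01,  4.97959622e+00,  1.00784603e+01,  9.51001718e+01,
       -1.39507823e-03,  9.00006473e+01]), 'qd': array([ 0.04613701, -0.15623717,  0.1389865 ,  0.01022919, -0.17138666,
        0.00437563]), 'joint_efforts': array([ 1.44459940e-03, -5.20092022e+01,  4.64860940e+01,  1.18306263e-03,
       -2.39584451e-04,  2.03413286e-07]), 'ee_pos': array([ 0.16242748, -0.52546277,  0.25027967]), 'tcp_rot': array([-1.79998692e+02,  1.39509300e-03,  1.71770970e+01]), 'wrist_force': array([ 0.40896543,  0.10644015, -0.49114561]), 'torque': array([-0.03653705, -0.01813364, -0.00279942]), 'opening': 0.0851678738451767}
```

View pics/side0.png

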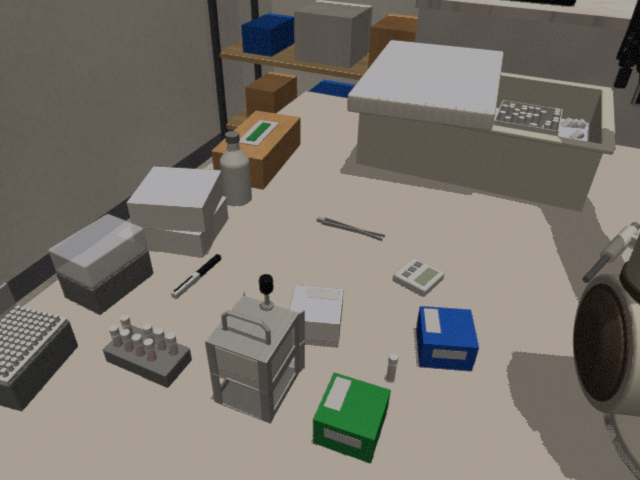

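View pics/top0.png

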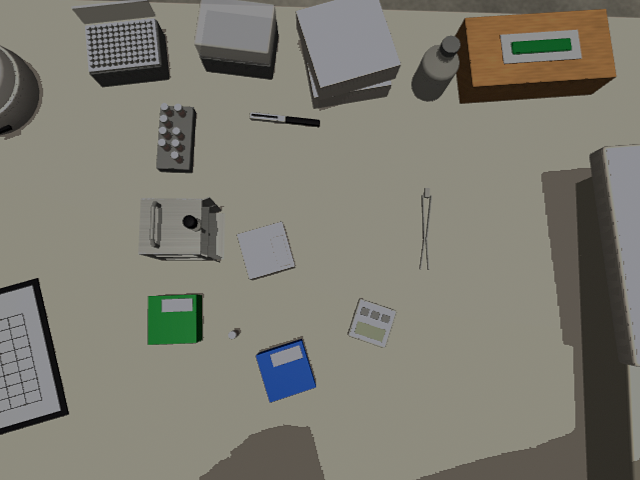

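```bash
python3 - <<'E'
import cv2
a=cv2.imread('pics/top0.png')[185:415,125:335]
cv2.imwrite('pics/top0c.png',cv2.resize(a,None,fx=2.6,fy=2.6,interpolation=cv2.INTER_CUBIC))
a=cv2.imread('pics/side0.png')[250:470,180:420]
cv2.imwrite('pics/side0c.png',cv2.resize(a,None,fx=2.7,fy=2.7,interpolation=cv2.INTER_CUBIC))
E
```

```text
(no output)
```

View pics/top0c.png

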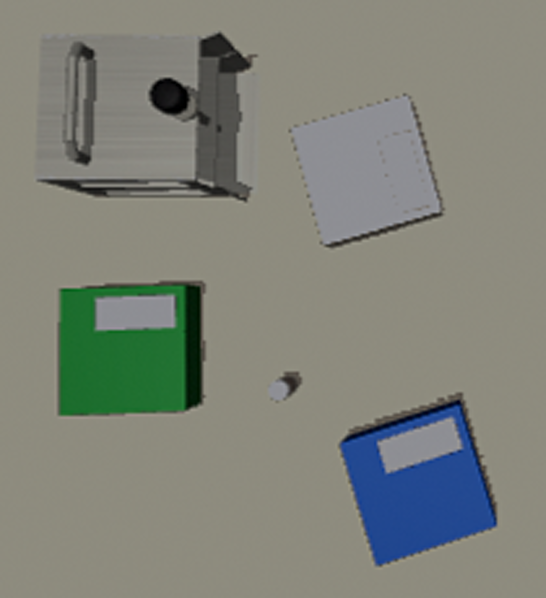

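View pics/side0c.png

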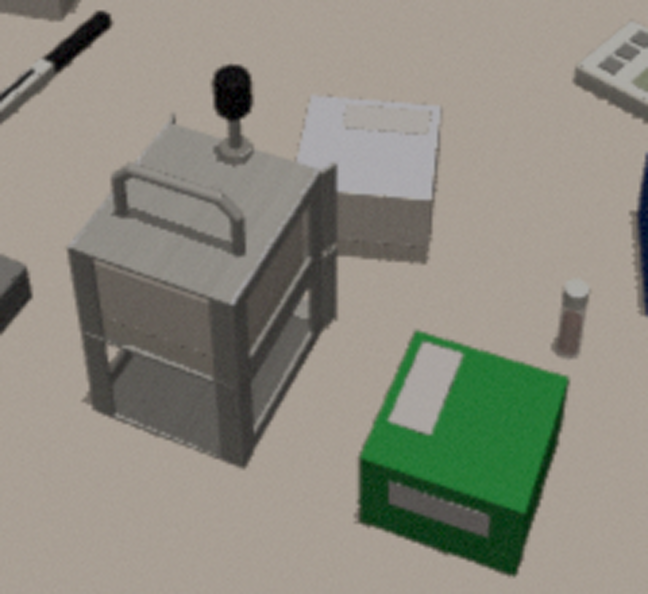

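```bash
cat > geo.py <<'E'
import numpy as np
from s import *
def proj(p,X):
    c=(np.asarray(X)@np.array(p['R']).T)+p['t']
    return np.stack([p['fx']*c[:,0]/c[:,2]+p['cx'],p['fy']*c[:,1]/c[:,2]+p['cy']],1)
def ray(p,uv,z):
    R=np.array(p['R']);d=R.T@np.array([(uv[0]-p['cx'])/p['fx'],(uv[1]-p['cy'])/p['fy'],1]);o=-R.T@np.array(p['t'])
    return o+d*(z-o[2])/d[2]
def world(pose,L):
    L=np.asarray(L,float);c,s=np.cos(pose[2]),np.sin(pose[2])
    return np.stack([pose[0]+c*L[:,0]-s*L[:,1],pose[1]+s*L[:,0]+c*L[:,1],L[:,2]],1)
def fit(obs,x0):
    from scipy.optimize import least_squares
    f=lambda x:np.concatenate([(proj(p,world(x,L))-uv).ravel() for p,L,uv in obs])
    r=least_squares(f,x0,loss='soft_l1'); return r.x,f(r.x).reshape(-1,2)
E
python3 - <<'E'
from geo import *
t=snap('top','t1');s=snap('side','s1')
T=lambda a:np.array(a,float)/2.6+[125,185]
S=lambda a:np.array(a,float)/2.7+[180,250]
tu=T([[40,36],[36,178],[197,182],[200,36]]);su=S([[72,249],[235,303],[335,168],[172,122]])
for u in tu: print(ray(t,u,.116))
for u in su: print('s',ray(s,u,.116))
h=.116
# order: back/far(+x world) , back/near, front/near, front/far ; rack yaw ~90: rack x=world y, rack y=-world x
L=[[.04,-.0415,h],[.04,.0415,h],[-.05,.0415,h],[-.05,-.0415,h]]
for obs in ([(t,L,tu)],[(s,L,su)],[(t,L,tu),(s,L,su)]):
    x,r=fit(obs,[.46,.2,1.57]);print('rack',x[:2],np.degrees(x[2]),np.round(r,1).tolist())
X=x
bu=T([[290,127],[408,95],[442,212],[327,246]])
bs=S([[308,96],[441,105],[434,200]])
for u in bu: print(ray(t,u,.05))
for u in bs: print('s',ray(s,u,.05))
for u in [T([[168,97]])[0]]:
  for z in(.15,.16,.17): print('knob top',z,ray(t,u,z))
ks=S([[231,74]])[0]
for z in(.15,.16,.17): print('knob side',z,ray(s,ks,z))
print('rod xy',world(X,[[-.043,0,.15]]))
for z in (.15,.155,.16,.165,.17,.175): 
  k=world(X,[[-.043,0,z]]); print(z,(proj(t,k)-[125,185])*2.6,(proj(s,k)-[180,250])*2.7)
E
```

```text
[0.60131175 0.20411663 0.116     ]
[0.52034004 0.2014057  0.116     ]
[0.52016762 0.11144075 0.116     ]
[0.60365036 0.11370014 0.116     ]
s [0.59997078 0.20510916 0.116     ]
s [0.51964413 0.20193994 0.116     ]
s [0.51585692 0.10945051 0.116     ]
s [0.60241245 0.11402472 0.116     ]
rack [0.56116447 0.16264597] 91.25033494633391 [[0.4, -0.3], [-0.3, 1.0], [-0.2, -0.4], [0.1, -0.1]]
rack [0.56016482 0.16288894] 90.92987236844222 [[-0.0, -1.1], [1.1, 0.6], [-3.5, 0.5], [0.1, -0.2]]
rack [0.56071875 0.16267772] 91.10362913962436 [[0.4, -0.1], [-0.4, 1.3], [-0.3, -0.0], [0.1, 0.3], [-0.3, -1.3], [0.9, 0.3], [-3.9, 0.2], [-0.3, -0.4]]
[0.56103    0.06976912 0.05      ]
[ 0.58277811 -0.00229977  0.05      ]
[ 0.51069038 -0.02525053  0.05      ]
[0.48832722 0.04437249 0.05      ]
s [5.84113723e-01 5.33719515e-04 5.00000000e-02]
s [ 0.51173123 -0.02461344  0.05      ]
s [0.48716302 0.04729801 0.05      ]
knob top 0.15 [0.56303703 0.12213354 0.15      ]
knob top 0.16 [0.56155354 0.11979854 0.16      ]
knob top 0.17 [0.56007005 0.11746354 0.17      ]
knob side 0.15 [0.57303356 0.10438206 0.15      ]
knob side 0.16 [0.56697781 0.11461645 0.16      ]
knob side 0.17 [0.56092207 0.12485084 0.17      ]
rod xy [[0.56154697 0.11968569 0.15      ]]
0.15 [[172.4124859  99.8362297]] [[236.96952567  99.99636314]]
0.155 [[170.32707202  98.43670263]] [[236.53547193  91.86111992]]
0.16 [[168.21214357  97.01736825]] [[236.09750605  83.6525534 ]]
0.165 [[166.06706952  95.57780308]] [[235.65557489  75.36966779]]
0.17 [[163.8912007   94.11757145]] [[235.20962436  67.01144919]]
0.175 [[161.6838692   92.63622513]] [[234.75959937  58.57686517]]
```

servo_tool([
  [[35, -31, 0, 0, 0, 0], [35, -31, 0, 0, 0, 0], [35, -31, 0, 0, 0, 0], [35, -31, 0, 0, 0, 0], [35, -31, 0, 0, 0, 0]],
], gripper=45, newtons=40)

```text
time: 1.5
ee_pos: [0.2843, -0.3241, 0.2504]
tcp_rot: [180.0, -0.0, 17.1]
wrist_force: [0.1, 0.1, 0.4]
opening: 0.0451
```

servo_tool([
  [[35, -31, 0, 0, 0, 0], [35, -31, 0, 0, 0, 0], [35, -31, 0, 0, 0, 0], [35, -31, 0, 0, 0, 0], [35, -31, 0, 0, 0, 0]],
])

```text
time: 2.0
ee_pos: [0.4059, -0.1241, 0.2506]
tcp_rot: [180.0, -0.0, 17.2]
wrist_force: [0.6, -0.5, 0.7]
opening: 0.0447
```

servo_tool([
  [[0, 0, 0, 0, 0, -0.143], [0, 0, 0, 0, 0, -0.143], [0, 0, 0, 0, 0, -0.143], [0, 0, 0, 0, 0, -0.143], [0, 0, 0, 0, 0, -0.143]],
])

```text
time: 2.5
ee_pos: [0.4053, -0.1258, 0.2504]
tcp_rot: [180.0, -0.0, 58.5]
wrist_force: [0.3, 0.8, 1.1]
opening: 0.0451
```

servo_tool([
  [[0, 0, 0, 0, 0, -0.143], [0, 0, 0, 0, 0, -0.143], [0, 0, 0, 0, 0, -0.143], [0, 0, 0, 0, 0, -0.143], [0, 0, 0, 0, 0, 0]],
])

```text
time: 3.0
ee_pos: [0.4052, -0.1259, 0.2504]
tcp_rot: [180.0, 0.0, 91.0]
wrist_force: [0.2, -0.4, -0.6]
opening: 0.0454
```

servo_tool([
  [[40, 27, 0, 0, 0, 0], [40, 27, 0, 0, 0, 0], [40, 27, 0, 0, 0, 0], [40, 27, 0, 0, 0, 0], [40, 27, 0, 0, 0, 0]],
])

```text
time: 3.5
ee_pos: [0.5378, 0.0781, 0.2504]
tcp_rot: [180.0, 0.0, 90.6]
wrist_force: [0.9, -0.2, -0.4]
opening: 0.0451
```

servo_tool([
  [[43, 26, 0, 0, 0, 0], [0, 0, 20, 0, 0, 0], [0, 0, 20, 0, 0, 0], [0, 0, 10, 0, 0, 0], [0, 0, 0, 0, 0, 0]],
])

```text
time: 4.0
ee_pos: [0.5616, 0.1192, 0.1989]
tcp_rot: [-179.9, 0.0, 90.8]
wrist_force: [-0.1, 0.2, 0.2]
opening: 0.0448
```

```bash
python3 - <<'E'
from geo import *
t=snap('top','t2',['rod_knob']);s=snap('side','s2',['rod_knob'])
print(bot.get_obs()['ee_pos'],bot.get_obs()['tcp_rot'])
a=cv2.imread('pics/t2.png')[140:290,110:310];b=cv2.imread('pics/s2.png')[200:350,180:380]
cv2.imwrite('pics/c2.png',cv2.resize(np.hstack([a,b]),None,fx=2,fy=2,interpolation=cv2.INTER_CUBIC))
E
```

```text
top rod_knob [192.0, 216.0, 4.3, 15.5] 0.71
side rod_knob [261.5, 273.8, 8.7, 30.9] 0.86
[0.56256332 0.11915125 0.20166974] [ 1.79893016e+02 -2.15669407e-02  9.08387546e+01]
```

View pics/c2.png

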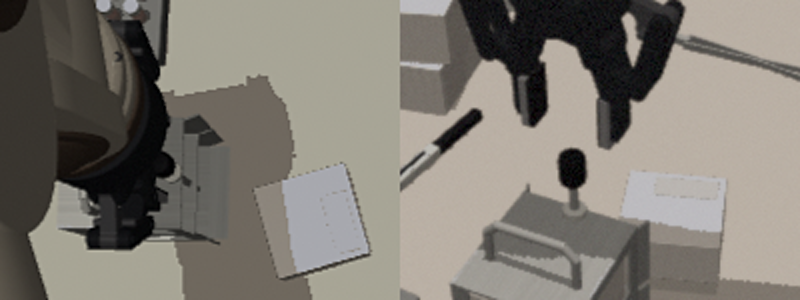

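servo_tool([
  [[0, 0, 15, 0, 0, 0], [0, 0, 15, 0, 0, 0], [0, 0, 15, 0, 0, 0], [0, 0, 3, 0, 0, 0], [0, 0, 0, 0, 0, 0]],
])

```text
time: 4.7
ee_pos: [0.5619, 0.1193, 0.1516]
tcp_rot: [-179.9, 0.0, 90.9]
wrist_force: [0.8, 0.8, 0.6]
opening: 0.0443
```

servo_tool([
  [[0, 0, 0, 0, 0, 0], [0, 0, 0, 0, 0, 0], [0, 0, 0, 0, 0, 0], [0, 0, 0, 0, 0, 0], [0, 0, 0, 0, 0, 0]],
], gripper=10)

```text
time: 5.2
ee_pos: [0.5628, 0.1195, 0.1529]
tcp_rot: [179.9, -0.0, 90.9]
wrist_force: [3.4, 0.6, 1.4]
opening: 0.0166
```

servo_tool([
  [[0, 0, -8, 0, 0, 0], [0, 0, -8, 0, 0, 0], [0, 0, -8, 0, 0, 0], [0, 0, -8, 0, 0, 0], [0, 0, 0, 0, 0, 0]],
])

```text
time: 5.7
ee_pos: [0.5628, 0.1195, 0.1852]
tcp_rot: [179.9, -0.0, 90.9]
wrist_force: [3.1, 0.6, 1.9]
opening: 0.017
```

servo_tool([
  [[0, 0, -5, 0, 0, 0], [0, 0, -5, 0, 0, 0], [0, 0, -2, 0, 0, 0], [0, 0, 0, 0, 0, 0]],
])

```text
time: 6.1
ee_pos: [0.5627, 0.1195, 0.1963]
tcp_rot: [179.9, -0.0, 90.9]
wrist_force: [4.6, 0.4, 1.7]
opening: 0.0164
```

```bash
python3 - <<'E'
from geo import *
s=snap('side','s3',['rod_knob'])
b=cv2.imread('pics/s3.png')[160:420,180:420]
cv2.imwrite('pics/c3.png',cv2.resize(b,None,fx=2.2,fy=2.2,interpolation=cv2.INTER_CUBIC))
E
```

```text
side rod_knob [260.8, 245.5, 6.6, 59.7] 0.82
```

View pics/c3.png

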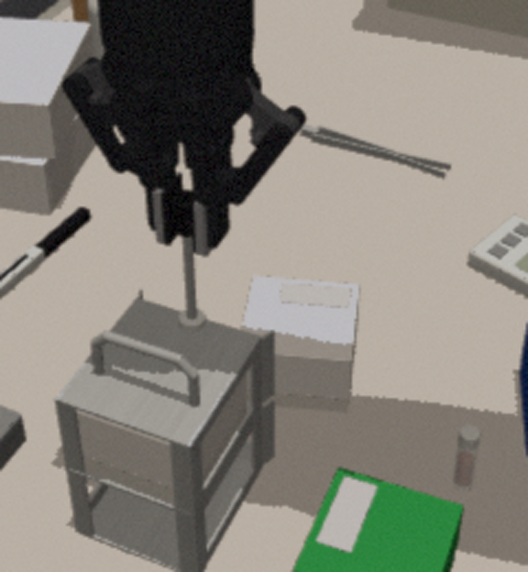

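servo_tool([
  [[0, 0, -2, 0, 0, 0], [0, 0, -1, 0, 0, 0], [0, 0, 0, 0, 0, 0]],
])

```text
time: 6.5
ee_pos: [0.5627, 0.1195, 0.1989]
tcp_rot: [180.0, -0.0, 90.9]
wrist_force: [7.2, 0.1, -1.3]
opening: 0.0167
```

servo_tool([
  [[0, 0, -1, 0, 0, 0], [0, 0, 0, 0, 0, 0]],
])

```text
time: 6.7
ee_pos: [0.5627, 0.1195, 0.1991]
tcp_rot: [-180.0, 0.0, 90.9]
wrist_force: [7.2, 0.8, -6.8]
opening: 0.0168
```

servo_tool([
  [[0, 0, 0, 0, 0, 0], [0, 0, 0, 0, 0, 0], [0, 0, 0, 0, 0, 0]],
], gripper=50)

```text
time: 7.0
ee_pos: [0.5619, 0.1194, 0.2002]
tcp_rot: [-180.0, 0.0, 90.9]
wrist_force: [-0.5, -0.2, 0.4]
opening: 0.0497
```

servo_tool([
  [[0, 0, -20, 0, 0, 0], [0, 0, -20, 0, 0, 0], [-40, -8, -10, 0, 0, 0], [-40, -8, 0, 0, 0, 0], [-40, -8, 0, 0, 0, 0]],
])

```text
time: 7.5
ee_pos: [0.5397, -0.0019, 0.2508]
tcp_rot: [180.0, -0.0, 91.0]
wrist_force: [0.6, -0.3, -0.3]
opening: 0.05
```

servo_tool([
  [[-40, 0, 0, 0, 0, 0], [-40, 0, 0, 0, 0, -0.14], [0, 0, 0, 0, 0, -0.14], [0, 0, 0, 0, 0, 0]],
], gripper=85)

```text
time: 7.9
ee_pos: [0.5411, -0.082, 0.2503]
tcp_rot: [-180.0, -0.0, 107.0]
wrist_force: [-0.1, 1.4, 0.2]
opening: 0.0848
```

```bash
python3 - <<'E'
from geo import *
t=snap('top','t4',['box']);s=snap('side','s4',['box','rod_knob'])
print(bot.get_obs()['ee_pos'],bot.get_obs()['tcp_rot'],bot.get_obs()['opening'])
a=cv2.imread('pics/t4.png')[185:295,125:325];b=cv2.imread('pics/s4.png')[210:410,180:420]
cv2.imwrite('pics/c4t.png',cv2.resize(a,None,fx=4,fy=4,interpolation=cv2.INTER_CUBIC))
cv2.imwrite('pics/c4s.png',cv2.resize(b,None,fx=3,fy=3,interpolation=cv2.INTER_CUBIC))
E
```

```text
top box [148.5, 294.8, 54.8, 50.6] 0.76
top box [237.7, 236.4, 5.5, 9.2] 0.49
side box [415.9, 306.5, 62.6, 66.4] 0.79
side box [292.5, 284.4, 48.6, 62.1] 0.78
side box [172.1, 252.6, 50.5, 46.9] 0.23
side rod_knob [258.5, 241.7, 11.0, 61.1] 0.93
side rod_knob [171.9, 252.5, 50.5, 46.2] 0.71
[ 0.54145952 -0.08014395  0.25035398] [ 1.79998312e+02 -2.45418474e-03  1.06892405e+02] 0.08544223569776667
```

View pics/c4t.png

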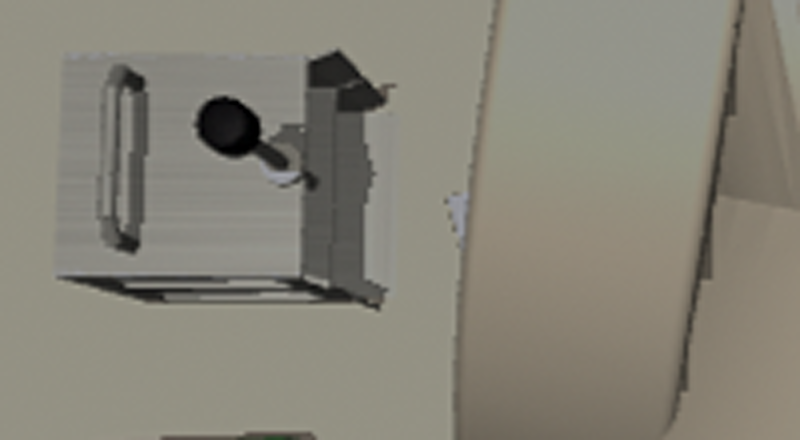

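View pics/c4s.png

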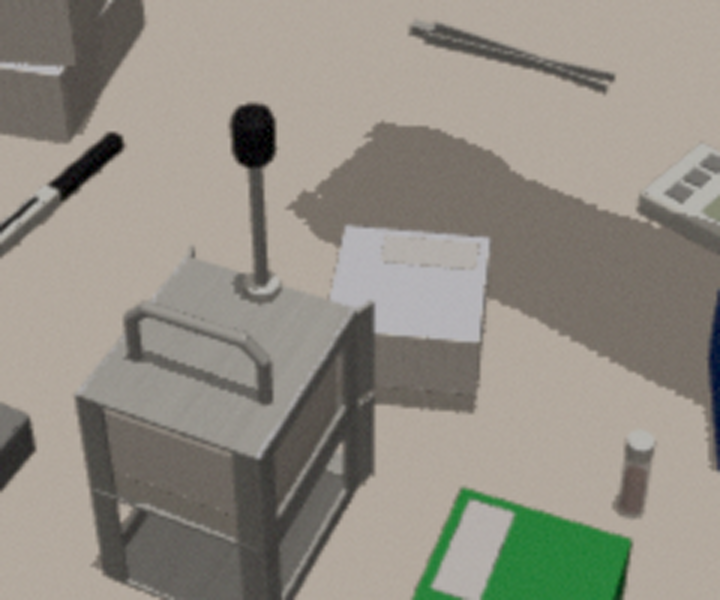

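servo_tool([
  [[26, 8, 20, 0, 0, 0], [26, 8, 40, 0, 0, 0], [26, 8, 40, 0, 0, 0], [0, 0, 40, 0, 0, 0], [0, 0, 20, 0, 0, 0]],
], newtons=30)

```text
time: 8.65
ee_pos: [0.5399, 0.0023, 0.0867]
tcp_rot: [-179.8, -0.1, 107.0]
wrist_force: [0.4, 0.7, 0.2]
opening: 0.0852
```

servo_tool([
  [[0, 0, 5, 0, 0, 0], [0, 0, 0, 0, 0, 0]],
])

```text
time: 8.85
ee_pos: [0.5414, 0.0011, 0.0852]
tcp_rot: [-180.0, -0.0, 107.0]
wrist_force: [0.3, -0.6, 0.9]
opening: 0.0851
```

```bash
python3 - <<'E'
from geo import *
s=snap('side','s5')
print(bot.get_obs()['ee_pos'],bot.get_obs()['tcp_rot'],bot.get_obs()['opening'])
b=cv2.imread('pics/s5.png')[210:390,230:430]
cv2.imwrite('pics/c5s.png',cv2.resize(b,None,fx=3.3,fy=3.3,interpolation=cv2.INTER_CUBIC))
E
```

```text
[0.54208709 0.00091719 0.08636603] [1.79940479e+02 1.75011647e-02 1.06946567e+02] 0.08515591295350225
```

View pics/c5s.png

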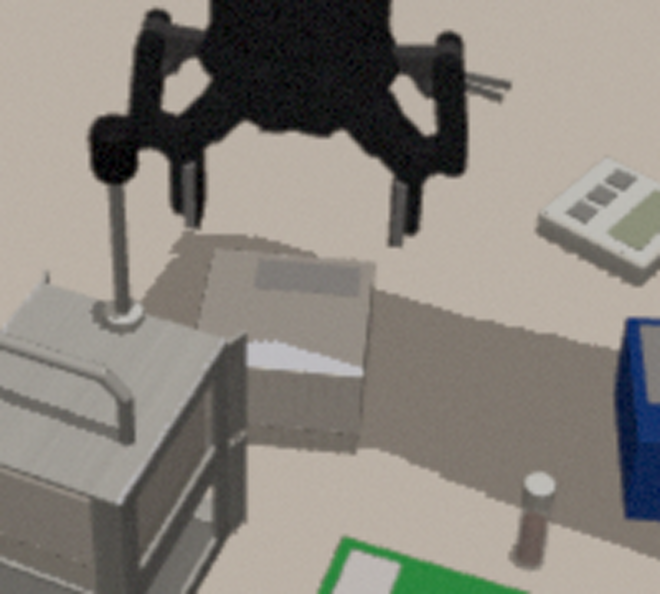

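servo_tool([
  [[0, 0, 10, 0, 0, 0], [0, 0, 10, 0, 0, 0], [0, 0, 8, 0, 0, 0], [0, 0, 4, 0, 0, 0], [0, 0, 4, 0, 0, 0]],
])

```text
time: 9.4
ee_pos: [0.5415, 0.0006, 0.0488]
tcp_rot: [-180.0, -0.0, 106.9]
wrist_force: [-0.2, -0.1, -0.4]
opening: 0.0847
```

servo_tool([
  [[0, 0, 6, 0, 0, 0], [0, 0, 8, 0, 0, 0], [0, 0, 7, 0, 0, 0], [0, 0, 0, 0, 0, 0]],
])

```text
time: 9.8
ee_pos: [0.5409, 0.0006, 0.027]
tcp_rot: [-179.9, -0.0, 107.0]
wrist_force: [-0.5, 0.7, 0.3]
opening: 0.0851
```

Straddled without contact. Close gently.

servo_tool([
  [[0, 0, 0, 0, 0, 0], [0, 0, 0, 0, 0, 0], [0, 0, 0, 0, 0, 0], [0, 0, 0, 0, 0, 0]],
], gripper=72, newtons=25)

```text
time: 10.2
ee_pos: [0.5417, 0.0006, 0.0284]
tcp_rot: [180.0, 0.0, 107.0]
wrist_force: [-0.1, 0.5, -1.3]
opening: 0.0757
```

```bash
python3 - <<'E'
from geo import *
s=snap('side','s6')
o=bot.get_obs();print(o['ee_pos'],o['tcp_rot'],o['opening'],o['wrist_force'])
b=cv2.imread('pics/s6.png')[210:390,230:430]
cv2.imwrite('pics/c6s.png',cv2.resize(b,None,fx=3.3,fy=3.3,interpolation=cv2.INTER_CUBIC))
E
```

```text
[0.54163075 0.00064447 0.02830943] [-1.79999701e+02  6.47215435e-04  1.06959061e+02] 0.07556159403550386 [ 0.95823749  0.18934526 -1.32735172]
```

View pics/c6s.png

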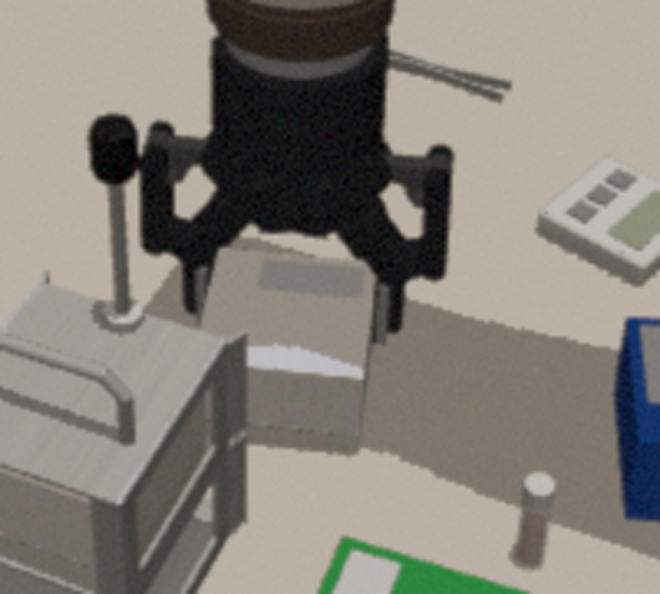

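servo_tool([
  [[0, 0, -3, 0, 0, 0], [0, 0, 0, 0, 0, 0.092], [0, 0, 0, 0, 0, 0.092], [0, 0, 0, 0, 0, 0.092], [0, 0, 0, 0, 0, 0]],
])

```text
time: 10.75
ee_pos: [0.5417, 0.0007, 0.0315]
tcp_rot: [180.0, 0.0, 91.1]
wrist_force: [0.3, -0.5, -1.3]
opening: 0.0755
```

servo_tool([
  [[2, 8, 0, 0, 0, 0], [2, 8, 0, 0, 0, 0], [2, 7, 0, 0, 0, 0], [0, 0, 0, 0, 0, 0], [0, 0, 0, 0, 0, 0]],
])

```text
time: 11.25
ee_pos: [0.5646, 0.0072, 0.031]
tcp_rot: [-180.0, 0.0, 91.2]
wrist_force: [-0.9, 0.3, -1.1]
opening: 0.0757
```

```bash
python3 - <<'E'
from geo import *
s=snap('side','s7')
t=snap('top','t7')
o=bot.get_obs();print(o['ee_pos'],o['tcp_rot'],o['opening'],o['wrist_force'])
b=cv2.imread('pics/s7.png')[210:390,230:430]
cv2.imwrite('pics/c7s.png',cv2.resize(b,None,fx=3.3,fy=3.3,interpolation=cv2.INTER_CUBIC))
b=cv2.imread('pics/t7.png')[185:295,125:325]
cv2.imwrite('pics/c7t.png',cv2.resize(b,None,fx=4,fy=4,interpolation=cv2.INTER_CUBIC))
E
```

```text
[0.56433148 0.00710614 0.03112814] [-1.79974861e+02  2.84570396e-03  9.11624658e+01] 0.07617831587306703 [-0.80701301  0.10292252 -1.33222187]
```

View pics/c7s.png

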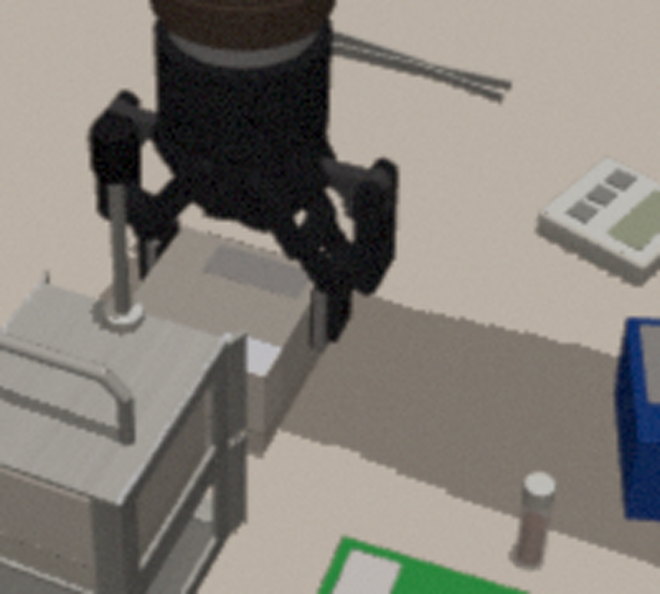

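View pics/c7t.png

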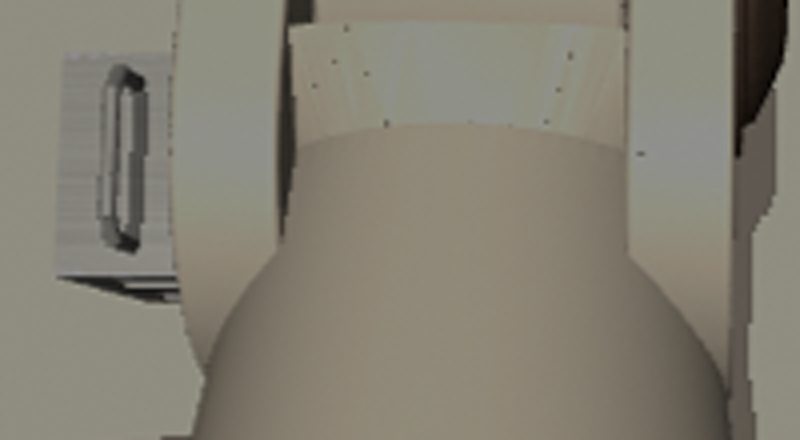

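servo_tool([
  [[0, 0, 2, 0, 0, 0], [0, 0, 1, 0, 0, 0], [0, 0, 0, 0, 0, 0]],
])

```text
time: 11.65
ee_pos: [0.5644, 0.0071, 0.0283]
tcp_rot: [-180.0, -0.0, 91.1]
wrist_force: [-0.0, -0.1, -1.6]
opening: 0.0755
```

servo_tool([
  [[0, 0, 0, 0, 0, 0], [0, 0, 0, 0, 0, 0], [0, 0, 0, 0, 0, 0]],
], gripper=85)

```text
time: 11.95
ee_pos: [0.5646, 0.0071, 0.0285]
tcp_rot: [180.0, 0.0, 91.1]
wrist_force: [0.3, 0.2, 0.3]
opening: 0.0852
```

servo_tool([
  [[0, 0, -20, 0, 0, 0], [0, 0, -30, 0, 0, 0], [0, 0, -30, 0, 0, 0], [-20, 0, -20, 0, 0, 0], [-20, 0, 0, 0, 0, 0]],
])

```text
time: 12.45
ee_pos: [0.5668, -0.0331, 0.132]
tcp_rot: [179.7, 0.0, 91.2]
wrist_force: [0.1, 0.1, -0.1]
opening: 0.0852
```

servo_tool([
  [[0, 0, 0, 0, 0.14, 0], [0, 0, 0, 0, 0.14, 0], [0, 0, 0, 0, 0.14, 0], [0, 0, 0, 0, 0.14, 0], [0, 0, 0, 0, 0.14, 0]],
])

```text
time: 12.95
ee_pos: [0.5659, -0.0334, 0.1295]
tcp_rot: [179.8, -40.4, 91.2]
wrist_force: [0.7, 0.0, -0.1]
opening: 0.0852
```

```bash
python3 - <<'E'
from geo import *
s=snap('side','s8')
t=snap('top','t8')
o=bot.get_obs();print(o['q'].round(1),o['ee_pos'],o['tcp_rot'],o['opening'],o['wrist_force'])
E
```

```text
[-20.   18.8   4.7  93.   37.1  63.4] [ 0.5647227  -0.03469597  0.12542094] [-179.63144121  -40.35716761   90.71415352] 0.08530273802021501 [-0.27710741 -1.06504017  0.14838628]
```

View pics/s8.png

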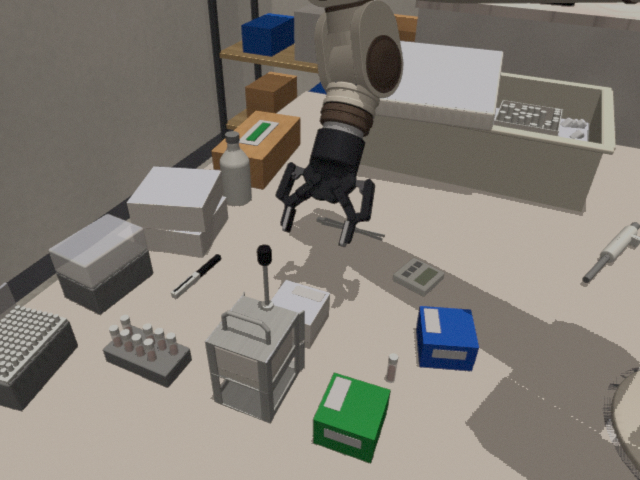

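View pics/t8.png

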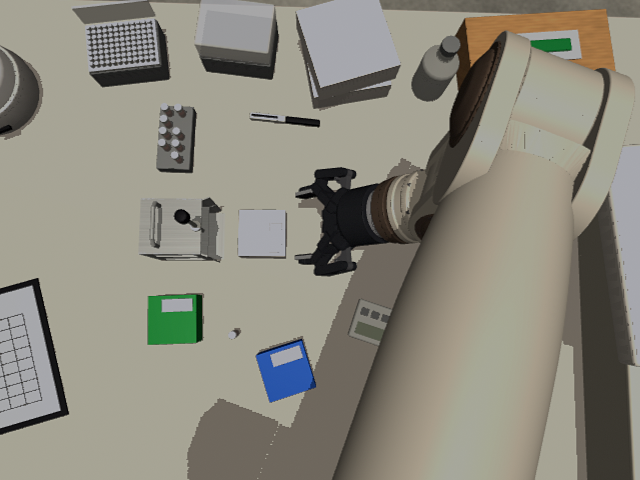

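```bash
python3 - <<'E'
import cv2
a=cv2.imread('pics/t8.png')[190:270,132:300]
cv2.imwrite('pics/c8t.png',cv2.resize(a,None,fx=4.7,fy=4.7,interpolation=cv2.INTER_CUBIC))
a=cv2.imread('pics/s8.png')[230:420,195:345]
cv2.imwrite('pics/c8s.png',cv2.resize(a,None,fx=3.1,fy=3.1,interpolation=cv2.INTER_CUBIC))
E
```

```text
(no output)
```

View pics/c8t.png

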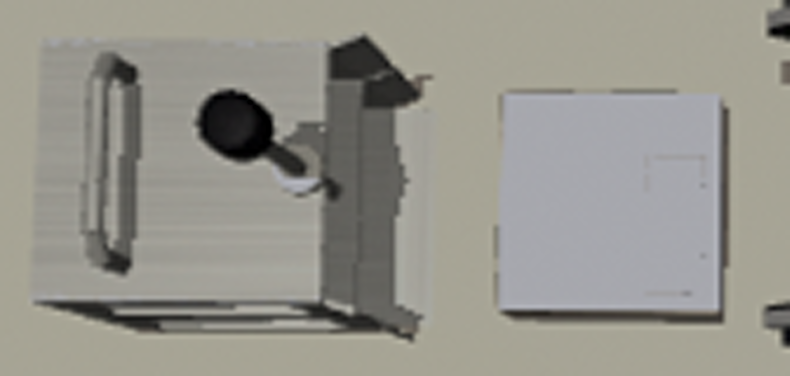

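View pics/c8s.png

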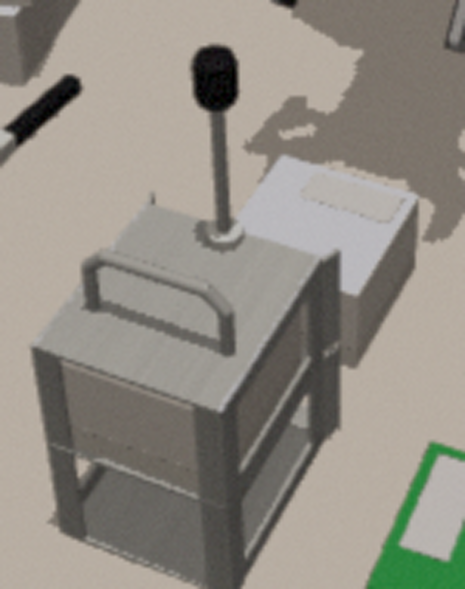

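```bash
python3 - <<'E'
from geo import *
t=snap('top','t9')
T=lambda a:np.array(a,float)/4.7+[132,190]
h=.116
LR=[[.04,-.0415,h],[.04,.0415,h],[-.05,.0415,h],[-.05,-.0415,h]]
x,r=fit([(t,LR,T([[42,38],[33,300],[322,304],[329,38]]))],[.56,.16,1.57]);print('rack',x,np.degrees(x[2]),r.round(1).tolist())
k=.05;a=.038
LB=[[a,-a,k],[a,a,k],[-a,a,k],[-a,-a,k]]
b,r=fit([(t,LB,T([[502,93],[499,310],[722,312],[722,95]]))],[.56,.03,1.57]);print('box',b,np.degrees(b[2]),r.round(1).tolist())
# flare tips: x=-60, y=+-(.0395+.004), z 0..116?
d=b[:2]-x[:2];c,s=np.cos(x[2]),np.sin(x[2]);print('box in rack',c*d[0]+s*d[1],-s*d[0]+c*d[1])
# mouth floor edges on bench
for y in(-.0435,.0435):
  for z in (.0,.057,.116): print(y,z,((proj(t,world(x,[[-.06,y,z]]))-[132,190])*4.7).round())
print('ramp',((proj(t,world(x,[[-.066,-.04,0],[-.066,.04,0]]))-[132,190])*4.7).round())
print('bush',((proj(t,world(x,[[-.043,0,.122]]))-[132,190])*4.7).round(),'knobtop',((proj(t,world(x,[[-.043,0,.212]]))-[132,190])*4.7).round())
E
```

```text
rack [0.56183513 0.16249657 1.59141345] 91.18127439184022 [[0.0, -0.0], [-0.4, 0.2], [0.2, -0.5], [0.2, 0.3]]
box [0.56345575 0.02896223 1.5922537 ] 91.22941671056948 [[-0.1, -0.3], [-0.3, 0.5], [-0.0, 0.2], [0.3, -0.5]]
box in rack -0.1335393682951745 0.0011326175072427281
-0.0435 0.0 [[422.  98.]]
-0.0435 0.057 [[395.  68.]]
-0.0435 0.116 [[362.  33.]]
0.0435 0.0 [[417. 336.]]
0.0435 0.057 [[389. 323.]]
0.0435 0.116 [[355. 308.]]
ramp [[438. 107.]
 [434. 327.]]
bush [[300. 167.]] knobtop [[229. 119.]]
```

servo_tool([
  [[-13, 0, 0, 0, 0, 0], [-13, 0, 20, 0, 0, 0], [0, 0, 20, 0, 0, 0], [0, 0, 10, 0, 0, 0], [0, 0, 0, 0, 0, 0]],
])

```text
time: 13.6
ee_pos: [0.5647, -0.0194, 0.0731]
tcp_rot: [-180.0, -40.0, 91.3]
wrist_force: [0.1, -0.2, 0.6]
opening: 0.0855
```

```bash
python3 - <<'E'
from geo import *
o=bot.get_obs();print(o['ee_pos'],o['tcp_rot'],o['opening'],o['wrist_force'])
t=snap('top','t10')
a=cv2.imread('pics/t10.png')[190:290,132:332]
cv2.imwrite('pics/c10t.png',cv2.resize(a,None,fx=4,fy=4,interpolation=cv2.INTER_CUBIC))
E
```

```text
[ 0.56465499 -0.01942019  0.07310936] [-179.98945851  -40.03630544   91.2629366 ] 0.08545031611362187 [ 0.12302271 -0.20638694  0.57114583]
```

View pics/c10t.png

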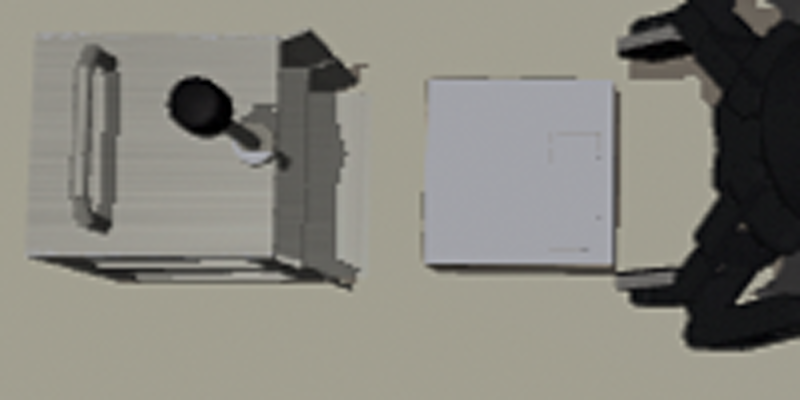

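servo_tool([
  [[-2, -1, 10, 0, 0, 0], [-2, 0, 10, 0, 0, 0], [0, 0, 10, 0, 0, 0], [0, 0, 10, 0, 0, 0], [0, 0, 0, 0, 0, 0]],
])

```text
time: 14.15
ee_pos: [0.5628, 0.0031, 0.0388]
tcp_rot: [-179.9, -40.1, 91.1]
wrist_force: [-0.9, 0.2, 0.0]
opening: 0.085
```

servo_tool([
  [[0, 0, 6, 0, 0, 0], [0, 0, 6, 0, 0, 0], [0, 0, 0, 0, 0, 0]],
])

```text
time: 14.45
ee_pos: [0.5632, 0.0103, 0.0303]
tcp_rot: [-179.9, -40.1, 91.1]
wrist_force: [-0.3, 1.2, 0.1]
opening: 0.085
```

servo_tool([
  [[0, 0, 0, 0, 0, 0], [0, 0, 0, 0, 0, 0], [0, 0, 0, 0, 0, 0], [0, 0, 0, 0, 0, 0]],
], gripper=72, newtons=25)

```text
time: 14.85
ee_pos: [0.5635, 0.0097, 0.031]
tcp_rot: [180.0, -40.1, 91.1]
wrist_force: [0.6, -1.5, -0.1]
opening: 0.0756
```

```bash
python3 - <<'E'
from geo import *
o=bot.get_obs();print(o['ee_pos'],o['tcp_rot'],o['opening'],o['wrist_force'])
t=snap('top','t11');s=snap('side','s11')
a=cv2.imread('pics/t11.png')[190:290,132:332]
cv2.imwrite('pics/c11t.png',cv2.resize(a,None,fx=4,fy=4,interpolation=cv2.INTER_CUBIC))
b=cv2.imread('pics/s11.png')[210:390,190:430]
cv2.imwrite('pics/c11s.png',cv2.resize(b,None,fx=3.2,fy=3.2,interpolation=cv2.INTER_CUBIC))
E
```

```text
[0.56354734 0.00965925 0.03103103] [179.98826843 -40.09835804  91.14078525] 0.07557202551716917 [ 0.60466836 -1.48662035 -0.08922872]
```

View pics/c11t.png

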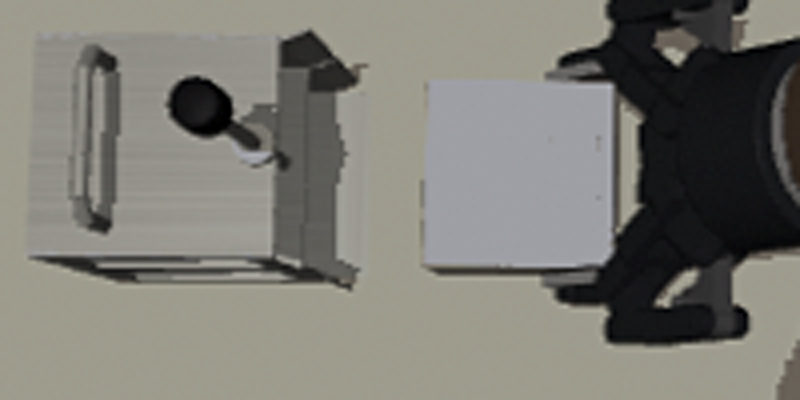

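View pics/c11s.png

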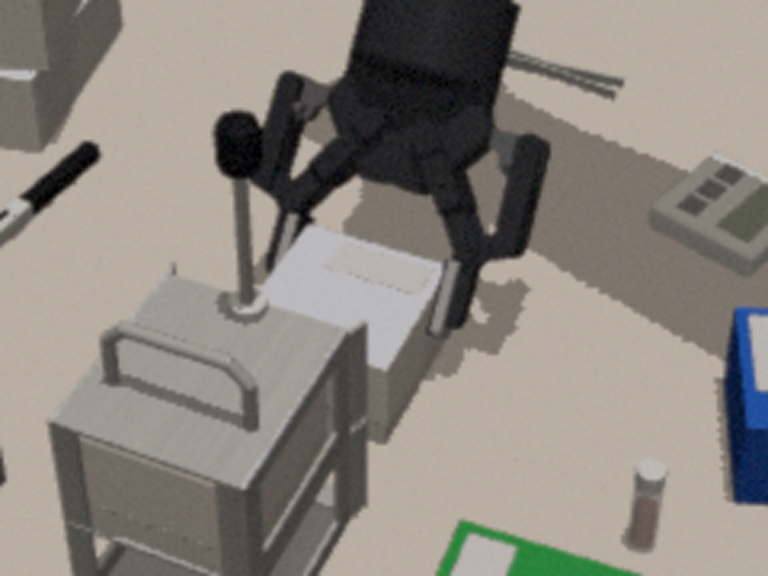

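servo_tool([
  [[2, 1.5, -2.3, 0, 0, 0], [11.5, 0, 9.7, 0, 0, 0], [11.5, 0, 9.7, 0, 0, 0], [0, 0, 0, 0, 0, 0]],
])

```text
time: 15.35
ee_pos: [0.5641, 0.0412, 0.0341]
tcp_rot: [-180.0, -40.1, 91.2]
wrist_force: [-0.2, -0.8, -1.9]
opening: 0.0755
```

servo_tool([
  [[4, 0, 3.4, 0, 0, 0], [4, 0, 3.4, 0, 0, 0], [0, 0, 0, 0, 0, 0]],
])

```text
time: 15.65
ee_pos: [0.5641, 0.0508, 0.0339]
tcp_rot: [-180.0, -40.1, 91.2]
wrist_force: [-0.5, -0.2, -2.4]
opening: 0.0754
```

```bash
python3 - <<'E'
from geo import *
o=bot.get_obs();print(o['ee_pos'],o['tcp_rot'],o['opening'],o['wrist_force'])
t=snap('top','t12');s=snap('side','s12')
a=cv2.imread('pics/t12.png')[190:290,132:332]
cv2.imwrite('pics/c12t.png',cv2.resize(a,None,fx=4,fy=4,interpolation=cv2.INTER_CUBIC))
b=cv2.imread('pics/s12.png')[240:420,190:390]
cv2.imwrite('pics/c12s.png',cv2.resize(b,None,fx=3.3,fy=3.3,interpolation=cv2.INTER_CUBIC))
E
```

```text
[0.56411573 0.05079835 0.03392883] [-179.99618397  -40.10903161   91.15606928] 0.07537051003527903 [-0.54898829 -0.22534156 -2.39029924]
```

View pics/c12t.png

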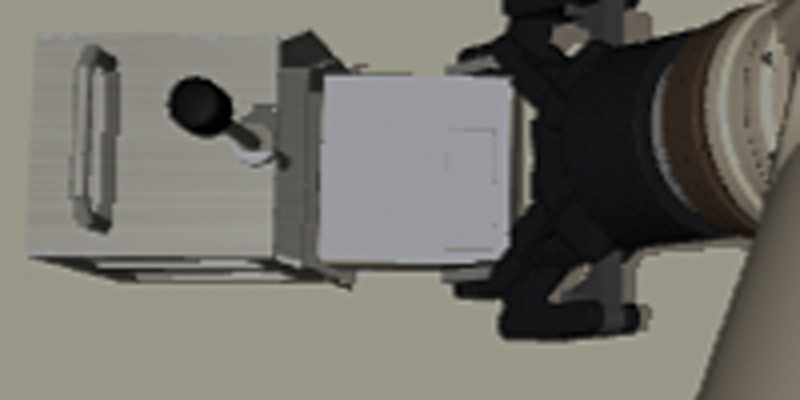

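View pics/c12s.png

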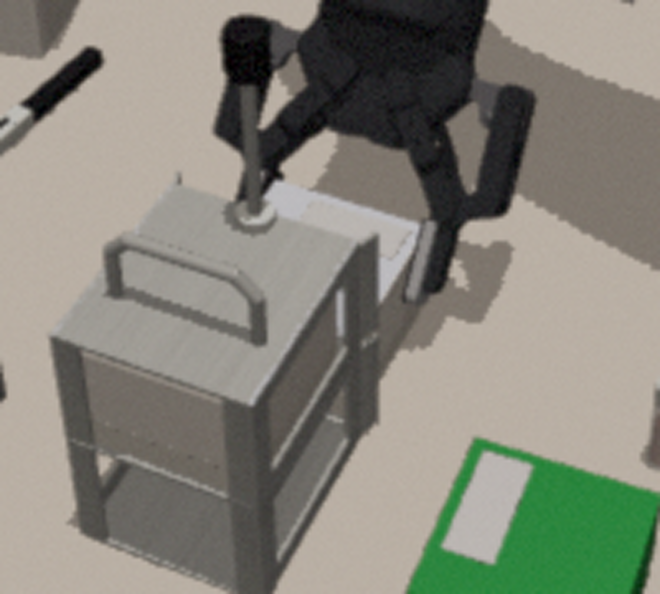

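servo_tool([
  [[4, 0, 3.4, 0, 0, 0], [4, 0, 3.4, 0, 0, 0], [4, 0, 3.4, 0, 0, 0], [0, 0, 0, 0, 0, 0]],
])

```text
time: 16.15
ee_pos: [0.5637, 0.067, 0.0339]
tcp_rot: [180.0, -40.1, 91.2]
wrist_force: [0.0, -0.5, -0.7]
opening: 0.0756
```

servo_tool([
  [[4, 0, 3.4, 0, 0, 0], [2, 0, 1.7, 0, 0, 0], [0, 0, 0, 0, 0, 0]],
])

```text
time: 16.45
ee_pos: [0.5636, 0.0745, 0.0339]
tcp_rot: [180.0, -40.1, 91.2]
wrist_force: [0.4, -0.1, -1.6]
opening: 0.0756
```

```bash
python3 - <<'E'
from geo import *
o=bot.get_obs();print(o['ee_pos'],o['tcp_rot'],o['opening'],o['wrist_force'])
t=snap('top','t13');s=snap('side','s13')
a=cv2.imread('pics/t13.png')[190:290,132:332]
cv2.imwrite('pics/c13t.png',cv2.resize(a,None,fx=4,fy=4,interpolation=cv2.INTER_CUBIC))
b=cv2.imread('pics/s13.png')[240:420,190:390]
cv2.imwrite('pics/c13s.png',cv2.resize(b,None,fx=3.3,fy=3.3,interpolation=cv2.INTER_CUBIC))
E
```

```text
[0.56359729 0.07452918 0.03385933] [179.99637834 -40.1098328   91.17325394] 0.07556674509489777 [ 0.44026025 -0.12068342 -1.6411089 ]
```

View pics/c13t.png

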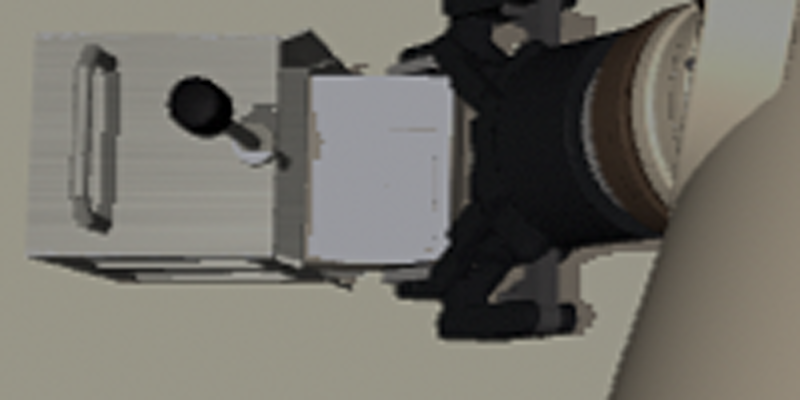

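View pics/c13s.png

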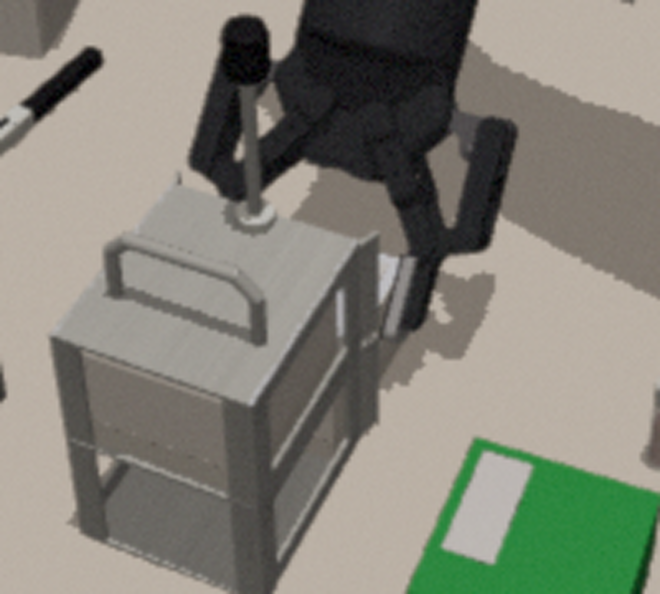

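servo_tool([
  [[-0.6, 0, 0.8, 0, 0, 0], [0, 0, 0, 0, 0, 0]],
])

```text
time: 16.75
ee_pos: [0.5638, 0.0741, 0.033]
tcp_rot: [180.0, -40.1, 91.1]
wrist_force: [-0.4, -0.0, -0.8]
opening: 0.0756
```

servo_tool([
  [[0, 0, 0, 0, 0, 0], [0, 0, 0, 0, 0, 0], [0, 0, 0, 0, 0, 0]],
], gripper=85)

```text
time: 17.05
ee_pos: [0.5637, 0.0742, 0.0329]
tcp_rot: [180.0, -40.1, 91.1]
wrist_force: [-0.6, -0.5, -0.4]
opening: 0.0852
```

servo_tool([
  [[-8, 0, -6.7, 0, 0, 0], [-12, 0, -10, 0, 0, 0], [-13, 0, -11, 0, 0, 0], [-13, 0, -11, 0, 0, 0], [0, 0, 0, 0, 0.1, 0]],
])

```text
time: 17.55
ee_pos: [0.5661, 0.0126, 0.0348]
tcp_rot: [179.6, -45.8, 91.4]
wrist_force: [0.2, 0.6, 0.1]
opening: 0.0849
```

servo_tool([
  [[0, 0, 0, 0, 0, 0], [0, 0, 0, 0, 0, 0], [0, 0, 0, 0, 0, 0], [0, 0, 0, 0, 0, 0]],
], gripper=25)

```text
time: 17.95
ee_pos: [0.565, 0.0145, 0.0333]
tcp_rot: [179.9, -45.8, 91.2]
wrist_force: [0.7, 0.7, -0.6]
opening: 0.0277
```

```bash
python3 - <<'E'
from geo import *
o=bot.get_obs();print(o['ee_pos'],o['tcp_rot'],o['opening'],o['wrist_force'])
t=snap('top','t14');s=snap('side','s14')
a=cv2.imread('pics/t14.png')[190:290,132:332]
cv2.imwrite('pics/c14t.png',cv2.resize(a,None,fx=4,fy=4,interpolation=cv2.INTER_CUBIC))
b=cv2.imread('pics/s14.png')[240:420,190:390]
cv2.imwrite('pics/c14s.png',cv2.resize(b,None,fx=3.3,fy=3.3,interpolation=cv2.INTER_CUBIC))
E
```

```text
[0.56499007 0.01448237 0.0333102 ] [179.92686028 -45.75537306  91.24772028] 0.027673744597242228 [ 0.70568093  0.68442282 -0.60828466]
```

View pics/c14t.png

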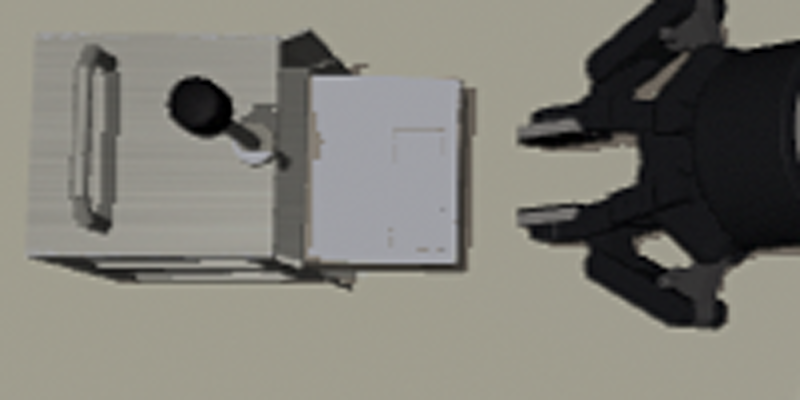

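View pics/c14s.png

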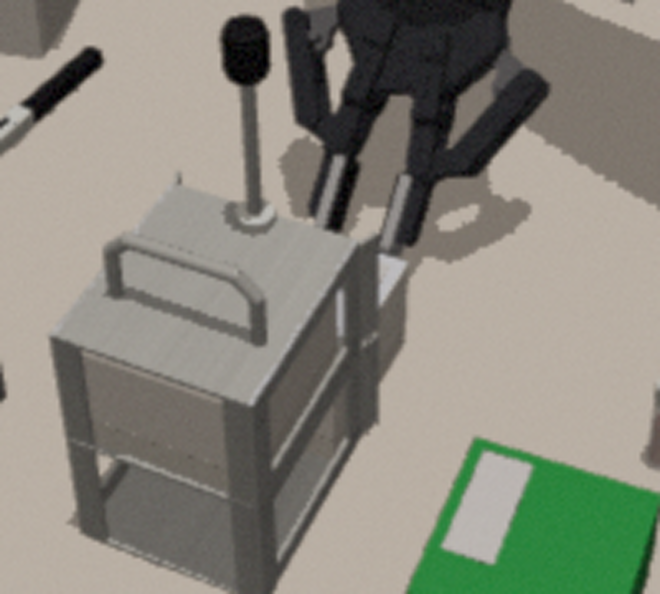

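servo_tool([
  [[5.6, 0, 5.7, 0, 0, 0], [5.6, 0, 5.7, 0, 0, 0], [3.5, 0, 3.6, 0, 0, 0], [3.5, 0, 3.6, 0, 0, 0], [3.5, 0, 3.6, 0, 0, 0]],
])

```text
time: 18.55
ee_pos: [0.5643, 0.0456, 0.033]
tcp_rot: [180.0, -45.8, 91.2]
wrist_force: [0.6, -1.5, 0.6]
opening: 0.0249
```

servo_tool([
  [[3.5, 0, 3.6, 0, 0, 0], [3.5, 0, 3.6, 0, 0, 0], [3.5, 0, 3.6, 0, 0, 0], [3.5, 0, 3.6, 0, 0, 0], [0, 0, 0, 0, 0, 0]],
])

```text
time: 19.05
ee_pos: [0.5637, 0.0659, 0.0329]
tcp_rot: [-180.0, -45.8, 91.2]
wrist_force: [-0.2, -0.3, -0.3]
opening: 0.0248
```

```bash
python3 - <<'E'
from geo import *
o=bot.get_obs();print(o['ee_pos'],o['tcp_rot'],o['opening'],o['wrist_force'])
t=snap('top','t15');s=snap('side','s15')
a=cv2.imread('pics/t15.png')[190:290,132:332]
cv2.imwrite('pics/c15t.png',cv2.resize(a,None,fx=4,fy=4,interpolation=cv2.INTER_CUBIC))
b=cv2.imread('pics/s15.png')[240:420,190:390]
cv2.imwrite('pics/c15s.png',cv2.resize(b,None,fx=3.3,fy=3.3,interpolation=cv2.INTER_CUBIC))
E
```

```text
[0.56368524 0.06587138 0.03288611] [-179.9928247   -45.84716595   91.17609703] 0.02480416042720373 [-0.16168753 -0.31365685 -0.30256569]
```

View pics/c15t.png

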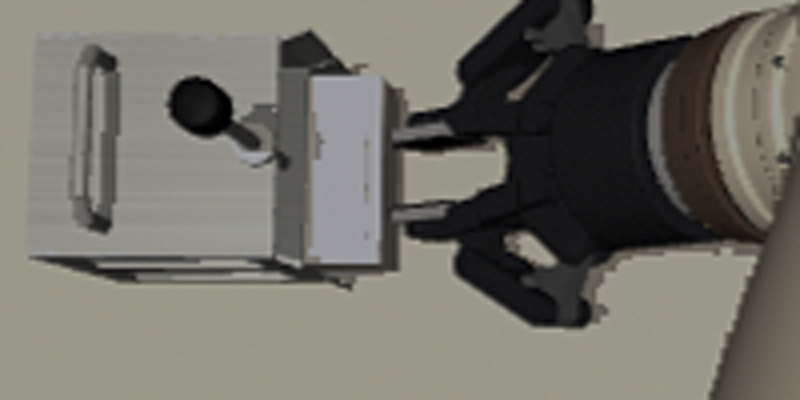

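View pics/c15s.png

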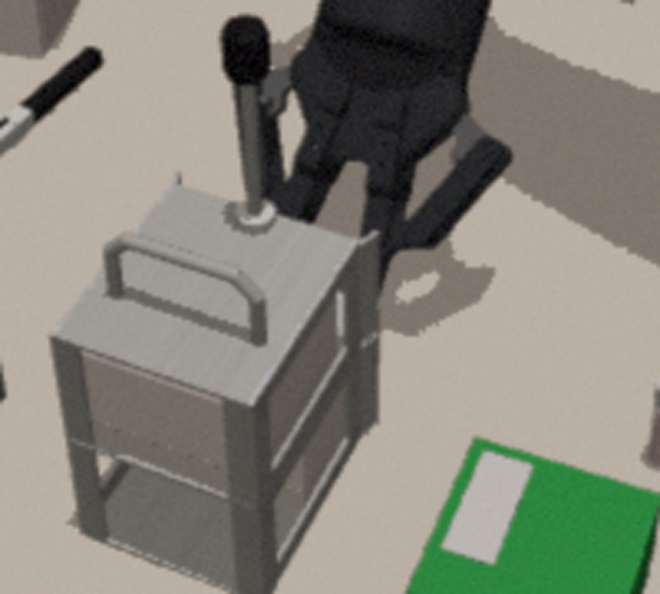

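servo_tool([
  [[3.5, 0, 3.6, 0, 0, 0], [3.5, 0, 3.6, 0, 0, 0], [3.5, 0, 3.6, 0, 0, 0], [3.5, 0, 3.6, 0, 0, 0], [3.5, 0, 3.6, 0, 0, 0]],
])

```text
time: 19.65
ee_pos: [0.5633, 0.0908, 0.0328]
tcp_rot: [-180.0, -45.8, 91.1]
wrist_force: [0.4, -0.7, -0.3]
opening: 0.0247
```

servo_tool([
  [[1.8, 0, 1.8, 0, 0, 0], [1.8, 0, 1.8, 0, 0, 0], [1, 0, 1, 0, 0, 0], [0, 0, 0, 0, 0, 0]],
])

```text
time: 20.05
ee_pos: [0.5632, 0.097, 0.0331]
tcp_rot: [180.0, -45.8, 91.2]
wrist_force: [-0.0, 0.6, -0.4]
opening: 0.0252
```

```bash
python3 - <<'E'
from geo import *
o=bot.get_obs();print(o['ee_pos'],o['tcp_rot'],o['opening'],o['wrist_force'])
t=snap('top','t16');s=snap('side','s16')
a=cv2.imread('pics/t16.png')[190:290,132:332]
cv2.imwrite('pics/c16t.png',cv2.resize(a,None,fx=4,fy=4,interpolation=cv2.INTER_CUBIC))
b=cv2.imread('pics/s16.png')[240:420,190:390]
cv2.imwrite('pics/c16s.png',cv2.resize(b,None,fx=3.3,fy=3.3,interpolation=cv2.INTER_CUBIC))
E
```

```text
[0.56321719 0.09700914 0.0330763 ] [179.99091064 -45.84583358  91.16436001] 0.02523267849818169 [-0.04631226  0.5945865  -0.35389129]
```

View pics/c16t.png

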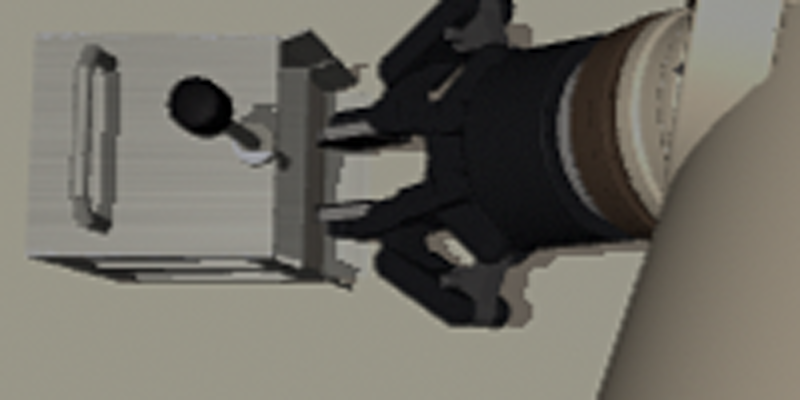

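View pics/c16s.png

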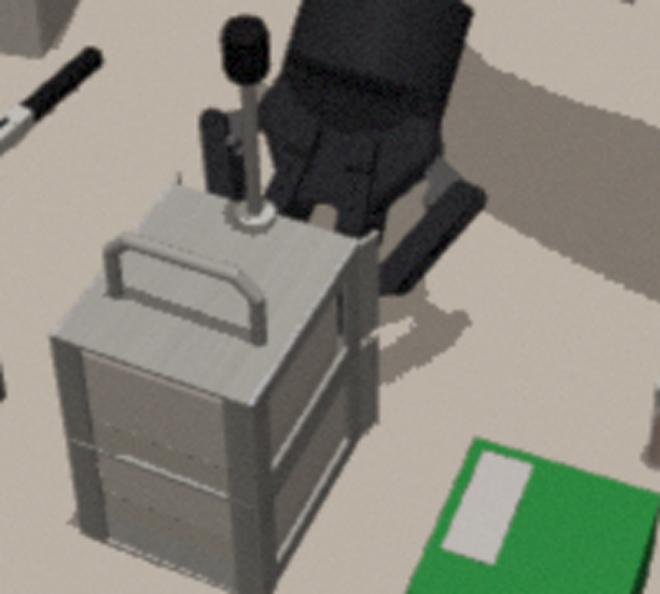

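servo_tool([
  [[1.4, 0, 1.4, 0, 0, 0], [1.4, 0, 1.4, 0, 0, 0], [0, 0, 0, 0, 0, 0]],
])

```text
time: 20.45
ee_pos: [0.5631, 0.101, 0.0331]
tcp_rot: [180.0, -45.8, 91.2]
wrist_force: [-0.1, 1.1, -0.8]
opening: 0.0252
```

servo_tool([
  [[0.7, 0, 0.7, 0, 0, 0], [0.7, 0, 0.7, 0, 0, 0], [0, 0, 0, 0, 0, 0]],
])

```text
time: 20.75
ee_pos: [0.5631, 0.1029, 0.0331]
tcp_rot: [-180.0, -45.8, 91.1]
wrist_force: [0.1, -0.2, 1.2]
opening: 0.025
```

servo_tool([
  [[0.7, 0, 0.7, 0, 0, 0], [0, 0, 0, 0, 0, 0]],
])

```text
time: 20.95
ee_pos: [0.5631, 0.1038, 0.0331]
tcp_rot: [180.0, -45.8, 91.2]
wrist_force: [1.0, -0.1, -0.5]
opening: 0.0251
```

servo_tool([
  [[0.7, 0, 0.7, 0, 0, 0], [0, 0, 0, 0, 0, 0]],
])

```text
time: 21.15
ee_pos: [0.563, 0.1048, 0.0331]
tcp_rot: [-180.0, -45.8, 91.1]
wrist_force: [0.3, -0.9, 0.2]
opening: 0.0248
```

servo_tool([
  [[0.7, 0, 0.7, 0, 0, 0], [0.7, 0, 0.7, 0, 0, 0], [0, 0, 0, 0, 0, 0]],
])

```text
time: 21.45
ee_pos: [0.563, 0.1068, 0.0331]
tcp_rot: [180.0, -45.8, 91.2]
wrist_force: [-0.1, 0.3, 0.4]
opening: 0.0251
```

servo_tool([
  [[0.7, 0, 0.7, 0, 0, 0], [0, 0, 0, 0, 0, 0]],
])

```text
time: 21.65
ee_pos: [0.5629, 0.1072, 0.0331]
tcp_rot: [-180.0, -45.8, 91.1]
wrist_force: [-1.9, -5.9, 1.2]
opening: 0.0254
```

```bash
python3 - <<'E'
from geo import *
o=bot.get_obs();print(o['ee_pos'],o['tcp_rot'],o['opening'],o['wrist_force'])
t=snap('top','t17');s=snap('side','s17')
a=cv2.imread('pics/t17.png')[190:290,132:292]
cv2.imwrite('pics/c17t.png',cv2.resize(a,None,fx=4.9,fy=4.9,interpolation=cv2.INTER_CUBIC))
b=cv2.imread('pics/s17.png')[290:420,190:320]
cv2.imwrite('pics/c17s.png',cv2.resize(b,None,fx=4.5,fy=4.5,interpolation=cv2.INTER_CUBIC))
E
```

```text
[0.56294793 0.10721685 0.03312473] [-179.9781309   -45.7763575    91.10711012] 0.025397582032375958 [-1.87571903 -5.9405771   1.19654421]
```

View pics/c17t.png

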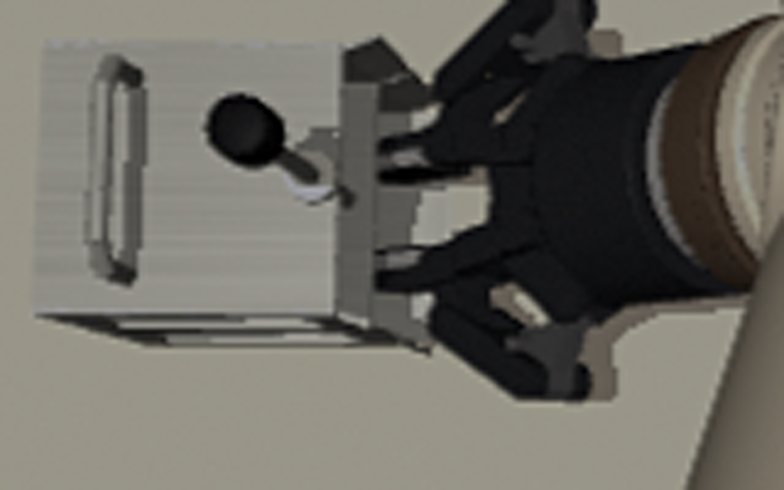

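View pics/c17s.png

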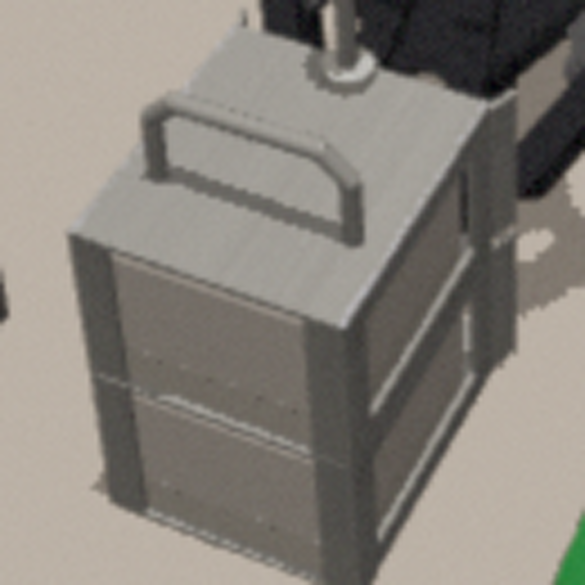

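servo_tool([
  [[0.7, 0, 0.7, 0, 0, 0], [0, 0, 0, 0, 0, 0], [0, 0, 0, 0, 0, 0]],
])

```text
time: 22.05
ee_pos: [0.563, 0.1074, 0.0331]
tcp_rot: [-180.0, -45.7, 91.1]
wrist_force: [-3.1, -12.7, 4.5]
opening: 0.0251
```

servo_tool([
  [[-3, 0, -3, 0, 0, 0], [-10, 0, -10.3, 0, 0, 0], [-15, 0, -15.5, 0, 0, 0], [-15, 0, -15.5, 0, 0, 0], [-15, 0, -15.5, 0, 0, 0]],
])

```text
time: 22.55
ee_pos: [0.5646, 0.0248, 0.0333]
tcp_rot: [180.0, -45.9, 91.2]
wrist_force: [-0.6, -0.4, -0.2]
opening: 0.0248
```

servo_tool([
  [[0, 0, -30, 0, 0, 0], [0, 0, -30, 0, 0, 0], [0, 0, -30, 0, 0, 0], [0, 0, 0, 0, 0, 0]],
], gripper=0)

```text
time: 22.95
ee_pos: [0.5673, -0.0415, 0.0984]
tcp_rot: [179.7, -45.8, 91.2]
wrist_force: [0.2, 0.2, 0.3]
opening: -0.0
```

```bash
python3 - <<'E'
from geo import *
o=bot.get_obs();print(o['ee_pos'],o['tcp_rot'],o['opening'],o['wrist_force'])
t=snap('top','t18');s=snap('side','s18')
a=cv2.imread('pics/t18.png')[190:290,132:292]
cv2.imwrite('pics/c18t.png',cv2.resize(a,None,fx=4.9,fy=4.9,interpolation=cv2.INTER_CUBIC))
b=cv2.imread('pics/s18.png')[230:420,190:320]
cv2.imwrite('pics/c18s.png',cv2.resize(b,None,fx=3.1,fy=3.1,interpolation=cv2.INTER_CUBIC))
E
```

```text
[ 0.56725514 -0.04151755  0.09836809] [179.70184267 -45.77209035  91.22344568] -9.759008050343647e-06 [0.21546908 0.20209237 0.25109964]
```

View pics/c18t.png

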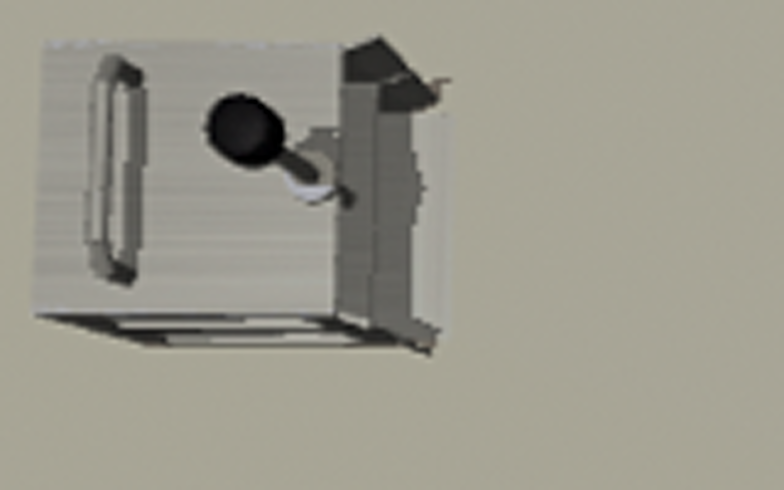

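View pics/c18s.png

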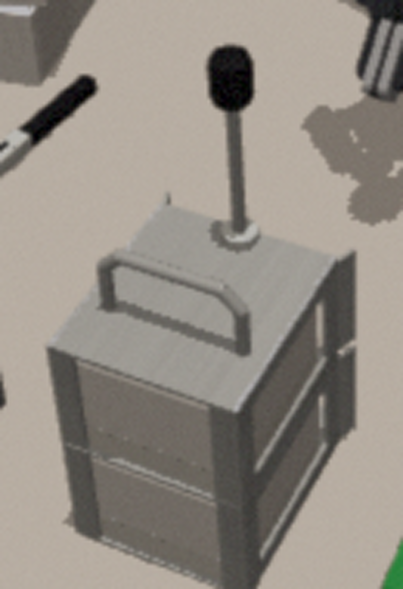

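servo_tool([
  [[30, 0, -29, 0, 0, 0], [30, 0, -29, 0, 0, 0], [30, 0, -29, 0, 0, 0], [30, 0, -29, 0, 0, 0], [0, 0, 0, 0, -0.13, 0]],
])

```text
time: 23.55
ee_pos: [0.5662, -0.039, 0.2642]
tcp_rot: [-180.0, -38.4, 91.0]
wrist_force: [-0.4, 0.5, -1.4]
opening: 0.0001
```

servo_tool([
  [[0, 0, 0, 0, -0.134, 0], [0, 0, 0, 0, -0.134, 0], [0, 0, 0, 0, -0.134, 0], [0, 0, 0, 0, -0.134, 0], [0, 0, 0, 0, -0.133, 0]],
])

```text
time: 24.05
ee_pos: [0.566, -0.0377, 0.2626]
tcp_rot: [179.9, 0.2, 91.2]
wrist_force: [0.2, -0.6, -0.2]
opening: -0.0003
```

servo_tool([
  [[0, 0, 0, 0, 0, 0], [0, 0, 0, 0, 0, 0]],
])

```text
time: 24.25
ee_pos: [0.5656, -0.0371, 0.2619]
tcp_rot: [-179.9, -0.2, 91.3]
wrist_force: [0.9, -0.2, -0.8]
opening: 0.0002
```

servo_tool([
  [[39, 0, 0, 0, 0, 0], [39, 0, 0, 0, 0, 0], [39, 0, 0, 0, 0, 0], [39, 0, 0, 0, 0, 0], [0, 0, 0, 0, 0, 0]],
])

```text
time: 24.75
ee_pos: [0.5625, 0.1204, 0.2616]
tcp_rot: [-179.8, -0.3, 91.3]
wrist_force: [0.1, 0.1, -0.5]
opening: -0.0001
```

servo_tool([
  [[0, 0, 10, 0, 0, 0], [0, 0, 10, 0, 0, 0], [0, 0, 5, 0, 0, 0], [0, 0, 5, 0, 0, 0], [0, 0, 0, 0, 0, 0]],
])

```text
time: 25.25
ee_pos: [0.5626, 0.1165, 0.2321]
tcp_rot: [-179.9, -0.1, 91.1]
wrist_force: [-0.2, -0.0, 0.2]
opening: 0.0001
```

servo_tool([
  [[0, 0, 5, 0, 0, 0], [0, 0, 5, 0, 0, 0], [0, 0, 5, 0, 0, 0], [0, 0, 5, 0, 0, 0], [0, 0, 0, 0, 0, 0]],
])

```text
time: 25.75
ee_pos: [0.5626, 0.1174, 0.2121]
tcp_rot: [-179.9, -0.1, 91.2]
wrist_force: [0.7, 0.4, -0.1]
opening: 0.0001
```

```bash
python3 - <<'E'
from geo import *
o=bot.get_obs();print(o['ee_pos'],o['tcp_rot'],o['opening'],o['wrist_force'])
s=snap('side','s19')
b=cv2.imread('pics/s19.png')[160:420,180:380]
cv2.imwrite('pics/c19s.png',cv2.resize(b,None,fx=2.3,fy=2.3,interpolation=cv2.INTER_CUBIC))
E
```

```text
[0.56262446 0.11736117 0.21210005] [-1.79946886e+02 -6.34717640e-02  9.11527992e+01] 6.662668276144418e-05 [ 0.66031328  0.41471318 -0.13639799]
```

View pics/c19s.png

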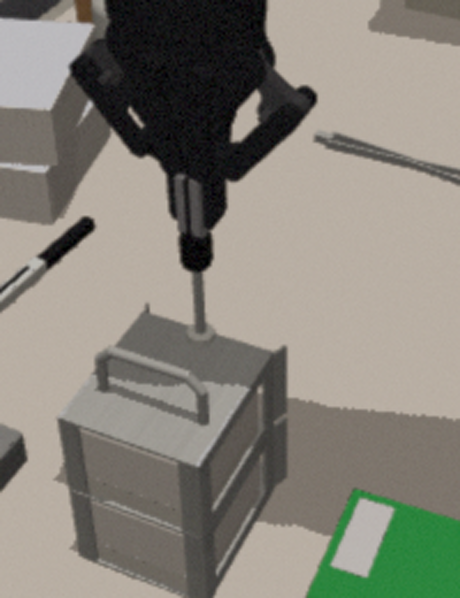

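servo_tool([
  [[0, 0, 7, 0, 0, 0], [0, 0, 7, 0, 0, 0], [0, 0, 7, 0, 0, 0], [0, 0, 7, 0, 0, 0], [0, 0, 0, 0, 0, 0]],
])

```text
time: 26.3
ee_pos: [0.5624, 0.1172, 0.1836]
tcp_rot: [-179.9, -0.0, 91.1]
wrist_force: [0.8, -0.2, -0.2]
opening: -0.0002
```

servo_tool([
  [[0, 0, 4, 0, 0, 0], [0, 0, 4, 0, 0, 0], [0, 0, 3, 0, 0, 0], [0, 0, 0, 0, 0, 0]],
])

```text
time: 26.7
ee_pos: [0.5627, 0.1172, 0.1734]
tcp_rot: [-180.0, -0.1, 91.1]
wrist_force: [0.3, 0.1, 0.1]
opening: -0.0001
```

servo_tool([
  [[0, 0, 1, 0, 0, 0], [0, 0, 1, 0, 0, 0], [0, 0, 0, 0, 0, 0]],
])

```text
time: 27.0
ee_pos: [0.5629, 0.1173, 0.172]
tcp_rot: [180.0, -0.1, 91.1]
wrist_force: [-0.1, -0.8, 0.5]
opening: -0.0001
```

servo_tool([
  [[0, 0, 1, 0, 0, 0], [0, 0, 0, 0, 0, 0]],
])

```text
time: 27.2
ee_pos: [0.5629, 0.1173, 0.171]
tcp_rot: [180.0, -0.1, 91.1]
wrist_force: [0.2, 0.6, 1.2]
opening: -0.0
```

servo_tool([
  [[0, 0, 1, 0, 0, 0], [0, 0, 1, 0, 0, 0], [0, 0, 0, 0, 0, 0]],
])

```text
time: 27.5
ee_pos: [0.5629, 0.1173, 0.1691]
tcp_rot: [180.0, -0.1, 91.1]
wrist_force: [0.5, -0.1, 3.3]
opening: -0.0
```

servo_tool([
  [[0, 0, 1, 0, 0, 0], [0, 0, 0, 0, 0, 0]],
])

```text
time: 27.7
ee_pos: [0.5629, 0.1173, 0.169]
tcp_rot: [179.9, -0.1, 91.1]
wrist_force: [-2.2, -1.6, 8.8]
opening: 0.0
```

```bash
python3 - <<'E'
from geo import *
o=bot.get_obs();print(o['ee_pos'],o['tcp_rot'],o['opening'],o['wrist_force'])
s=snap('side','s20')
b=cv2.imread('pics/s20.png')[210:420,180:340]
cv2.imwrite('pics/c20s.png',cv2.resize(b,None,fx=2.8,fy=2.8,interpolation=cv2.INTER_CUBIC))
E
```

```text
[0.56294332 0.11729996 0.16900185] [ 1.79928881e+02 -6.94542778e-02  9.11427633e+01] 1.0361980772569192e-05 [-2.18868726 -1.57151021  8.81174245]
```

View pics/c20s.png

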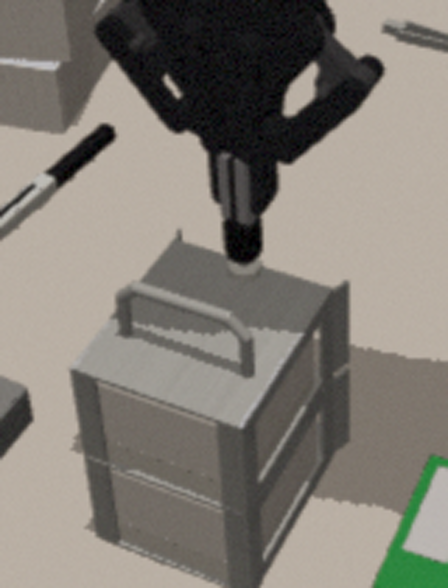

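servo_tool([
  [[0, 0, 1, 0, 0, 0], [0, 0, 0, 0, 0, 0], [0, 0, -3, 0, 0, 0], [0, 0, -20, 0, 0, 0], [0, 0, -40, 0, 0, 0]],
])

```text
time: 28.25
ee_pos: [0.5616, 0.117, 0.2274]
tcp_rot: [-179.7, -0.0, 91.1]
wrist_force: [1.8, -0.5, 0.1]
opening: 0.0002
```

servo_tool([
  [[-40, 0, -20, 0, 0, 0], [-45, 0, 0, 0, 0, 0], [-45, 0, 0, 0, 0, 0], [-45, 0, 0, 0, 0, 0], [-40, 0, 0, 0, 0, 0]],
])

```text
time: 28.75
ee_pos: [0.5669, -0.0997, 0.2494]
tcp_rot: [-180.0, -0.1, 91.1]
wrist_force: [0.4, 0.1, 0.4]
opening: 0.0
```

servo_tool([
  [[0, 0, 0, 0, 0, 0], [0, 0, 0, 0, 0, 0], [0, 0, 0, 0, 0, 0]],
])

```text
time: 29.05
ee_pos: [0.5671, -0.0971, 0.2495]
tcp_rot: [-180.0, -0.1, 91.2]
wrist_force: [-0.0, 0.2, -0.6]
opening: -0.0
```

```bash
python3 - <<'E'
from geo import *
o=bot.get_obs();print(o['ee_pos'],o['qd'].round(2),o['wrist_force'])
t=snap('top','t21',['stand','vial','marker','forceps','timer']);s=snap('side','s21',['rod_knob','stand','vial','marker','forceps','timer'])
x=[.5618,.1625,1.5914]
for z in(.15,.154): 
  k=world(x,[[-.043,0,z]]);print(z,((proj(t,k)-[132,190])*4.9).round(),((proj(s,k)-[190,250])*4).round())
a=cv2.imread('pics/t21.png')[190:290,132:292]
cv2.imwrite('pics/c21t.png',cv2.resize(a,None,fx=4.9,fy=4.9,interpolation=cv2.INTER_CUBIC))
b=cv2.imread('pics/s21.png')[250:400,190:330]
b=cv2.resize(b,None,fx=4,fy=4,interpolation=cv2.INTER_CUBIC)
# box home outline
for X in([.038,-.038],[.038,.038],[-.038,.038]):
  for z in(.002,.052):
    u=((proj(s,world(x,[[*X,z]]))-[190,250])*4)[0];cv2.circle(b,(int(u[0]),int(u[1])),4,(0,0,255),1)
cv2.imwrite('pics/c21s.png',b)
E
```

```text
[ 0.56711836 -0.09708615  0.24951545] [ 0.79 -0.32  0.01 -0.08 -0.09 -0.07] [-0.01046124  0.21605428 -0.63128753]
top stand [155.9, 104.6, 40.8, 67.4] 0.98
top vial [225.4, 329.0, 11.6, 10.4] 0.51
top marker [250.6, 110.7, 41.9, 13.4] 0.85
side rod_knob [262.4, 286.1, 9.7, 15.5] 0.68
side stand [104.8, 315.9, 88.1, 73.3] 0.55
side vial [384.6, 354.7, 13.6, 28.4] 0.53
side marker [171.2, 252.2, 49.0, 45.7] 0.69
side forceps [315.1, 217.4, 70.2, 25.2] 0.68
side timer [389.9, 257.5, 52.9, 40.0] 0.8
0.15 [[291. 160.]] [[308. 147.]]
0.154 [[288. 158.]] [[308. 137.]]
```

View pics/c21t.png

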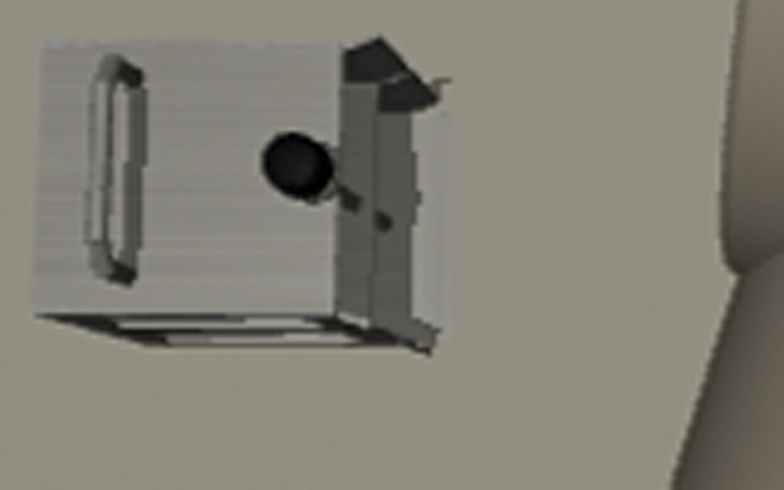

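View pics/c21s.png

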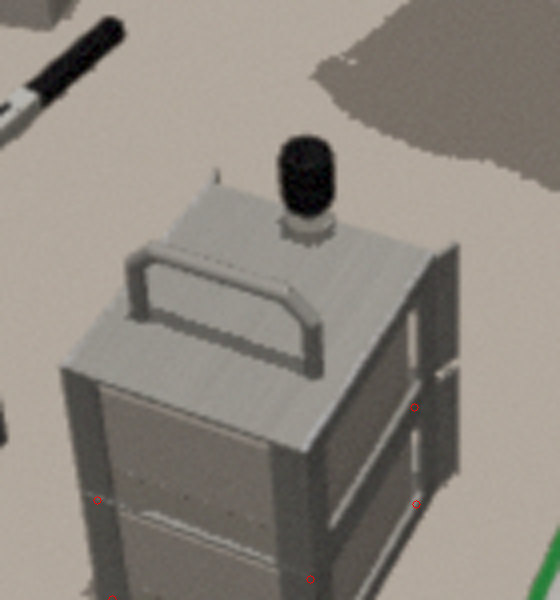

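```bash
python3 -c "
from workcell import bot
print(bot.job_done())"
```

```text
the job is handed in; nothing more can be done
None
```

The box is in the lower bay against the back stops and the locking rod is down in front of it. I handed the job in at about 30 s on the robot's clock. `bot.job_done()` gives no verdict, so this rests on my own checks.

**What I did:**
- I gripped the knob and drew the rod up to its top stop.
- I took the box by its sides, straightened it, and centred it on the bay. To do that I carried it about 3 mm clear of the bench rather than sliding it, and kept it level.
- I started it into the mouth, then pushed it home with the tool tilted 46°.
- I pressed the knob down until it stopped, then moved the arm clear.

**Last checks:**
- **Box:** the push ended on a hard stop, rising to about 13 N with no further travel. In the side view, the visible front edge of the box matches its computed home place. From above the box is hidden under the rack, so its sideways position rests on the bay's ±1.5 mm clearance and the alignment before it went in.
- **Rod:** the knob stopped at the predicted height, with the tool at 0.169 m and about 9 N. In the side picture its top sits within 2 pixels of where it should be for a fully lowered rod.
- **Other things on the bench:** stand, vial, marker, forceps and timer are where they were in the side view, within detection noise. In the last top view the network did not report the forceps and timer, and boxed only part of the marker.

**One disagreement:** the push went about 2.5 mm farther than I had worked out before stopping. I put this down to the shape of the fingertips. The side picture and the rod dropping freely in front of the box both fit it being home.

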